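# Unmould the muffins with the release air half on

### The job

Turn the release-air ball valve to half open (45 degrees), and leave it there while you push the spring ejector of each filled sleeve to slide its muffin out, and stand all the muffins upright on the floor of the wooden tray. Only when all of them are on the tray, shut the valve fully, leaving the ejectors sprung back home. Leave the bottle, the jar and the little card stand where they are.

Things in the scene. Friction and masses are not known exactly. Their poses are not given: they have to be found in the camera images.
- stand: fixed unmoulding stand: 6 mm steel deck with three aluminium sleeves at y = +85, 0, -85 mm. Origin on the table, +x = ejection direction, away from the robot; deck spans x -50..+150, y -152..+152 mm. Sleeves span x -47.5..+37.5 mm, 62 mm wide inside, 66 outside, open at both ends, roof top at 68 mm with a 28 mm wide slot along x. Each muffin starts in a sleeve within 5 mm of x = 0
- landing (a point): middle of the bare deck in front of the sleeves, where ejected muffins come to stand: stand x = +94 mm, y = 0, on the deck top, 6 mm above the table; the bare part is 112 mm long in x and 304 mm wide
- ejector1 (a joint): spring ejector slide of the sleeve at stand y = +85 mm: 0 at home, grows to 0.085 m as its tab is pushed along stand +x; springs back when let go; 3 N to start, 9 N fully pushed, plus damping (25 N per m/s). It pushes the muffin ahead of it, which at full travel stands on the landing with its centre near stand x = +75 mm
- ejector2 (a joint): spring ejector slide of the sleeve at stand y = 0 mm: 0 at home, grows to 0.085 m as its tab is pushed along stand +x; springs back when let go; 3 N to start, 9 N fully pushed, plus damping (25 N per m/s). It pushes the muffin ahead of it, which at full travel stands on the landing with its centre near stand x = +75 mm
- ejector3 (a joint): spring ejector slide of the sleeve at stand y = -85 mm: 0 at home, grows to 0.085 m as its tab is pushed along stand +x; springs back when let go; 3 N to start, 9 N fully pushed, plus damping (25 N per m/s). It pushes the muffin ahead of it, which at full travel stands on the landing with its centre near stand x = +75 mm
- tab1 (a point): top centre of the upright steel push tab of ejector1, 108 mm above the table; the tab is 8 mm thick along stand x, 22 mm wide along y and stands 40 mm clear above the sleeve roof; it moves with the slide (at home at stand x = -40 mm)
- tab2 (a point): top centre of the upright steel push tab of ejector2, 108 mm above the table; the tab is 8 mm thick along stand x, 22 mm wide along y and stands 40 mm clear above the sleeve roof; it moves with the slide (at home at stand x = -40 mm)
- tab3 (a point): top centre of the upright steel push tab of ejector3, 108 mm above the table; the tab is 8 mm thick along stand x, 22 mm wide along y and stands 40 mm clear above the sleeve roof; it moves with the slide (at home at stand x = -40 mm)
- muffin1: muffin in a paper case, about 80 g: 50 mm across at the foot, widening to 54 mm at 34 mm height, then a domed brown top, 54 mm high in all. Origin at the centre of its underside, z up when upright. All muffins are alike; some may be absent
- muffin2: muffin in a paper case, about 80 g: 50 mm across at the foot, widening to 54 mm at 34 mm height, then a domed brown top, 54 mm high in all. Origin at the centre of its underside, z up when upright. All muffins are alike; some may be absent
- muffin3: muffin in a paper case, about 80 g: 50 mm across at the foot, widening to 54 mm at 34 mm height, then a domed brown top, 54 mm high in all. Origin at the centre of its underside, z up when upright. All muffins are alike; some may be absent
- valve: fixed base of the brass ball valve: 75 x 125 mm plate, with a pipe along its y axis (top of pipe 42 mm, of the ball housing 53 mm above the table). Origin on the table under the lever's axis
- valve_axis (a point): point on the valve lever's vertical turning axis, at the mid-height of the lever (74 mm above the table)
- lever (a joint): opening angle of the valve lever about the vertical: 0 = shut (lever points along valve -x, across the pipe), grows counter-clockwise seen from above, 0.785 = half open (45 degrees, the middle tick of the white dial under it), 1.571 = fully open (lever along the pipe, pointing along valve -y). It may start a little open. Stays where it is left; stiff by about 0.12 N m; hard stops at 0 and 1.571
- lever_grip (a point): grip point on the valve lever, 65 mm out from its axis, 74 mm above the table; the lever is a level straight bar 14 mm wide (16 mm with its black sleeve, which spans 34 to 96 mm from the axis) and 12 to 14 mm high
- tray: fixed wooden serving tray, 230 (x) x 170 (y) mm, rim 22 mm high, walls and floor 6 mm thick; origin on the table under its centre
- bottle: bystander: drinks bottle, 60 mm across, 190 mm high, stands beyond the stand; origin under its centre
- jar: bystander: jar, 70 mm across, 90 mm high; origin under its centre
- card: bystander: small black card on a wooden foot, 90 mm wide, 65 mm high; origin under its centre
Things that resemble listed ones, but are neither listed nor needed, are in the scene too. What is shaped like the muffin3 but green is not meant.

How it is judged:
On the way, in this order (a step that is already met when the one before it is completed fails the run):
1. the valve is set to half open, 45 degrees (within 6) (value of joint lever between 0.68 and 0.89 rad), for 0.5 s.
2. every muffin stands upright and released on the tray floor, with the valve still half open (all of step 1 and x of muffin1 in the frame of tray between -0.095 and 0.095 m and y of muffin1 in the frame of tray between -0.065 and 0.065 m and z of each of muffin1, muffin2, muffin3 in the frame of tray below 0.016 m and angle between each of muffin1, muffin2, muffin3's own z axis and vertical below 0.2 rad and linear speed of each of muffin1, muffin2, muffin3 below 0.02 m/s and contact force between each of muffin1, muffin2, muffin3 and the fingers below 0.2 N and x of muffin2 in the frame of tray between -0.095 and 0.095 m and y of muffin2 in the frame of tray between -0.065 and 0.065 m and x of muffin3 in the frame of tray between -0.095 and 0.095 m and y of muffin3 in the frame of tray between -0.065 and 0.065 m), for 0.3 s.
At the end, for the whole second after the job is handed in: The valve is shut (lever within 4 degrees of its shut stop), the ejectors are home (within 8 mm), and every muffin stands on the tray floor, inside the rim, upright (within 11 degrees), released and at rest (value of joint lever below 0.07 rad and value of joint each of ejector1, ejector2, ejector3 below 0.008 m and x of muffin1 in the frame of tray between -0.095 and 0.095 m and y of muffin1 in the frame of tray between -0.065 and 0.065 m and z of each of muffin1, muffin2, muffin3 in the frame of tray below 0.016 m and angle between each of muffin1, muffin2, muffin3's own z axis and vertical below 0.2 rad and linear speed of each of muffin1, muffin2, muffin3 below 0.02 m/s and contact force between each of muffin1, muffin2, muffin3 and the fingers below 0.2 N and x of muffin2 in the frame of tray between -0.095 and 0.095 m and y of muffin2 in the frame of tray between -0.065 and 0.065 m and x of muffin3 in the frame of tray between -0.095 and 0.095 m and y of muffin3 in the frame of tray between -0.065 and 0.065 m); the robot touches nothing.
It fails at once if an ejector is pushed (over 20 mm) while the valve is not about half open (45 degrees, within 10) (value of joint any of ejector1, ejector2, ejector3 above 0.02 m and (value of joint lever below 0.61 rad or value of joint lever above 0.96 rad)).
It fails at once if the bottle is moved by more than 30 mm or tipped over (distance of bottle from where it was at the start of the episode above 0.03 m or angle between bottle's own z axis and vertical above 0.35 rad).
It fails at once if the jar is moved by more than 30 mm or tipped over (distance of jar from where it was at the start of the episode above 0.03 m or angle between jar's own z axis and vertical above 0.35 rad).
It fails at once if the card is moved by more than 30 mm or tipped over (distance of card from where it was at the start of the episode above 0.03 m or angle between card's own z axis and vertical above 0.35 rad).
Of muffin1, muffin2, muffin3 only 2 to 3 are there at a start; the rules pass over those that are not, and their reading is None.
At some moment in a run one of muffin1, muffin2, muffin3 may be knocked a few centimetres aside while the robot is not near it.
It also fails if it takes over 210 s, if anything falls off the work surface, if the arm or the gripper's body presses on something with over 40 N, if the wrist force passes 120 N, or if a joint passes its speed limit or range.

### The arm

A 7-joint arm with a two-finger parallel gripper is mounted at the origin on the work surface. World frame = base frame: x ahead of the robot, y to its left, z up, the work surface at z = 0. Lengths are in m, angles in rad, forces in N, time in s.
With the tool pointing down it reaches from about 0.425 to 0.875 m from the base axis. Payload 4.7 kg.
Tool frame: the origin (TCP) lies on the centre line of the jaws, within the pads' length; the fingertips stand 19 mm ahead of it and the grasp point (between the pads) is the TCP (ctrl.nose_length is the distance from the TCP to the fingertips, in m); z points along the fingers, x is the direction in which the jaws open and shut, and the axes are right-handed (so a half turn about z gives the same grasp; the last joint's range is limited). The gripper opens to 87 mm and grips with 3 to 60 N. Pads are 19 mm wide; open, the fingers measure 117 mm over their backs; the gripper's body (75 mm by 190 mm) begins 51 mm behind the grasp point.
Start: joints at [1.307, 0.321, -0.07, 1.45, 0.023, 1.371, -0.057], TCP at [0.178, -0.625, 0.242] pointing down, gripper open.
Joint ranges: [-2.86, 2.86], [-0.3, 2.09], [-1.38, 1.24], [0.06, 2.45], [-1.56, 4.7], [0.09, 2.05], [-2.69, 2.69]. Speed limits (rad/s): [2.57, 2.57, 3.14, 3.14, 3.14, 3.14, 3.14].

### API

Orientations are given as a rotation vector (axis times angle).
In Python, from bench import ctrl gives the robot as it stands. The module is installed in compiled form; this text tells all that it offers.
- The arm moves only by the shell command python3 -m crank 'ROWS' [OPENING] [FORCE]. ROWS is a JSON object of lists of equal length, an entry for each row: "dp": the shift along the tool's x, y, z in cm, a list of three; "delta_rot": the turn, a rotation vector about the tool's x, y, z in rad, a list of three. In form: {"dp": [[x, y, z], ...], "delta_rot": [[rx, ry, rz], ...]}. A call has exactly 8 rows; each row shifts and turns the commanded pose from where the row before left it, along the tool's axes as they then stand; what a row does not reach is not made up. A row lasts 1/10 s, in which the tool goes at most 50 mm and 8.59 degrees, less where a joint would pass 70% of its speed; a pose out of reach is approached as far as the arm can. A call with a gripper value outside its range is refused whole. OPENING is the finger opening in cm, from 0 to 8.7, set as the call begins (- or left out, the last holds). The fingers move at their own pace and stop on an object; FORCE is the grip in N (left out, the last holds). Time passes only in rows, so rows that do not move let the fingers close, or fill a call up. It gives the time, the measured TCP pose, the force and the opening at its end, in the units of the state.
- ctrl.get_state(): the state, without advancing time (a new reading comes with each control period).
- ctrl.get_image(name): name is "scene" or "top" or "wrist"; returns the picture (384x512x3 uint8, blue, green, red); there is no depth.
- ctrl.camera_info(name): a dict with "camera_matrix" (3x3 intrinsics, pixels), "xyz" and "orientation" of the camera in the world. Camera axes: x right, y down, z forward; pixel columns grow to the right and rows downward; lengths in m; the calibration is good to about 2 mm. A picture is of the moment at which its call begins: read the wrist's pose just before it. camera_info takes no time and is no camera call; for the wrist camera it gives the pose at the moment of the call.
- ctrl.close_job(): hands the job in, once; it reports no verdict.
The state is a dict: "time": time; "joint_positions": joint angles; "qd": joint speeds; "joint_torque": joint torques, N m; "position": TCP position; "tool_rot": TCP orientation; "ft_force": force on the tool from outside, world axes, zero at the start; "torque": the same for the moment, N m; "grip_width": opening from 0.0 (shut) to 1.0 (fully open).
Only numpy, scipy, OpenCV 4.12 (cv2) and the standard library are available. Lean on these libraries where they do the work, as an engineer would, in place of code of your own. Each camera call takes 0.05 s, during which the arm holds its last target.

## Working session

There is one attempt and no reset: what is moved stays moved. The work goes in short steps, Python scripts to look and compute and a shell command to move; the robot and the scene stay as the last step left them, time stands still between calls to the robot, and variables do not carry over. Pictures are saved under pics/ and viewed, and the job is handed in when it is done.

```bash
ls; mkdir -p pics
python3 - <<'E'
from bench import ctrl
import cv2
s=ctrl.get_state(); print(s)
for n in ["scene","top","wrist"]:
    i=ctrl.camera_info(n); print(n,i)
    cv2.imwrite(f"pics/{n}0.png",ctrl.get_image(n))
print(ctrl.nose_length)
E
```

```text
pics
{'time': 0.0, 'joint_positions': array([ 1.3070955 ,  0.32181704, -0.07009407,  1.45170349,  0.02264525,
        1.37078343, -0.05687517]), 'qd': array([ 1.38764736e-03,  1.23610102e-03, -1.08510402e-03, -7.92039479e-05,
        4.73198977e-04, -7.04972285e-04,  1.01171327e-03]), 'joint_torque': array([-5.71619040e-06, -4.91290998e+01, -4.04005134e-01, -3.12524235e+01,
       -6.38774643e-02,  4.36365476e-02,  1.61472344e-04]), 'position': array([ 0.17805689, -0.62458978,  0.24045113]), 'tool_rot': array([-2.50685021,  1.89175643,  0.00253852]), 'ft_force': array([ 0.3231136 , -0.07576722,  0.08272671]), 'torque': array([0.03175165, 0.0067075 , 0.0041335 ]), 'grip_width': 0.9992179573933435}
scene {'camera_matrix': array([[377.81455107,   0.        , 251.92416973],
       [  0.        , 377.81455107, 186.11962596],
       [  0.        ,   0.        ,   1.        ]]), 'xyz': array([0.95446712, 0.44036026, 0.96916897]), 'orientation': array([-0.97927484, -2.66550768,  0.81963782])}
top {'camera_matrix': array([[403.99489746,   0.        , 253.06970305],
       [  0.        , 403.99489746, 188.46098565],
       [  0.        ,   0.        ,   1.        ]]), 'xyz': array([0.53209473, 0.00610509, 1.01349646]), 'orientation': array([-2.20404972,  2.18564172, -0.05397545])}
wrist {'camera_matrix': array([[313.05525322,   0.        , 253.48070522],
       [  0.        , 313.05525322, 188.97629063],
       [  0.        ,   0.        ,   1.        ]]), 'xyz': array([ 0.24171439, -0.6073124 ,  0.38418055]), 'orientation': array([ 2.34139758, -1.76771979, -0.2242103 ])}
0.019
```

View pics/scene0.png

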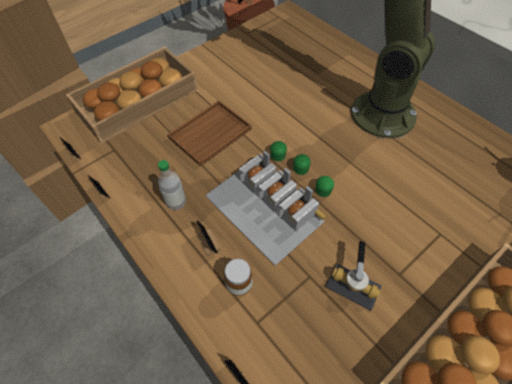

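View pics/top0.png

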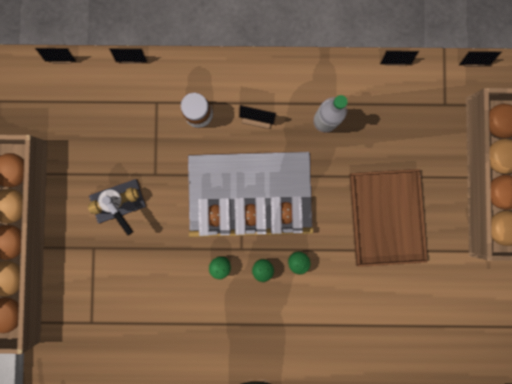

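View pics/wrist0.png

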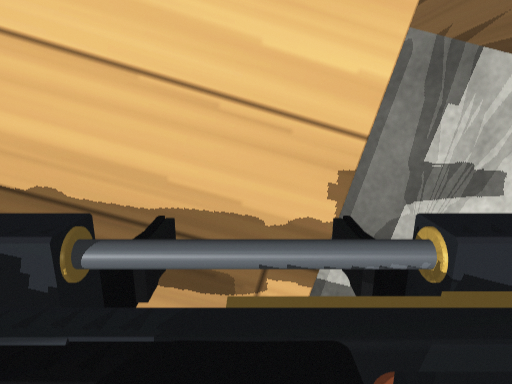

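The top view shows: valve lever about (108,202)→(131,233); stand at x 188–312 and y 153–235, with brown muffins in all three sleeves at (215,215), (251,215) and (287,214); tray at (388,217); bottle at (330,112), jar at (196,110) and card at (258,116). Three green decoys sit behind the stand at (220,268), (262,270) and (299,262). Next I'll measure with enlarged crops.

```bash
cat > h.py <<'E'
import numpy as np, cv2
from bench import ctrl
from scipy.spatial.transform import Rotation as R
def p2w(name,uv,z,info=None):
    i=info or ctrl.camera_info(name); K=i["camera_matrix"]; r=R.from_rotvec(i["orientation"])
    out=[]
    for (u,v) in np.atleast_2d(uv):
        d=r.apply(np.linalg.solve(K,[u,v,1.])); c=i["xyz"]; t=(z-c[2])/d[2]; out.append((c+t*d)[:2])
    return np.array(out)
def w2p(name,P,info=None):
    i=info or ctrl.camera_info(name); r=R.from_rotvec(i["orientation"])
    q=r.inv().apply(np.atleast_2d(P)-i["xyz"]); q=q@i["camera_matrix"].T; return q[:,:2]/q[:,2:]
E
python3 - <<'E'
import cv2
im=cv2.imread('pics/top0.png')
a=im[135:255,180:320]; cv2.imwrite('pics/c1.png',cv2.resize(a,None,fx=5,fy=5,interpolation=cv2.INTER_CUBIC))
a=im[165:275,340:440]; cv2.imwrite('pics/c2.png',cv2.resize(a,None,fx=5,fy=5,interpolation=cv2.INTER_CUBIC))
a=im[170:245,80:160]; cv2.imwrite('pics/c3.png',cv2.resize(a,None,fx=7,fy=7,interpolation=cv2.INTER_CUBIC))
E
```

```text
(no output)
```

View pics/c1.png

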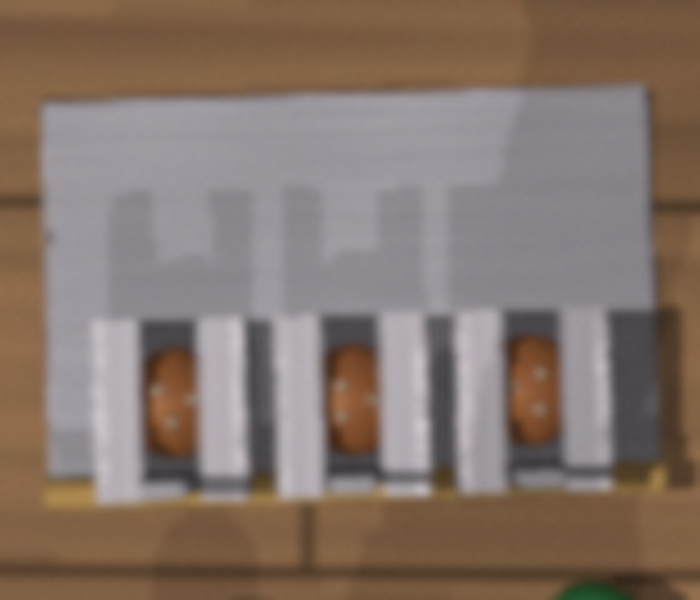

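View pics/c2.png

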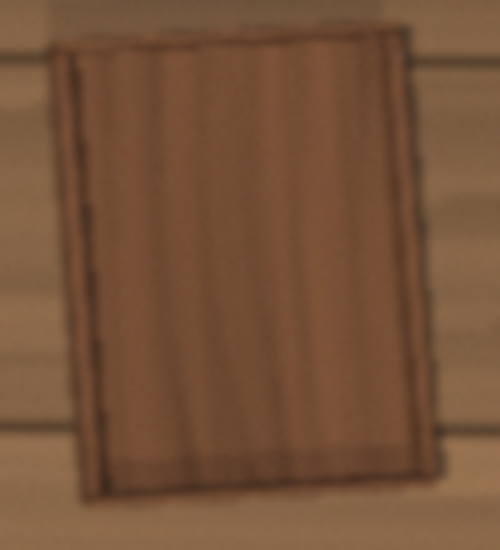

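View pics/c3.png

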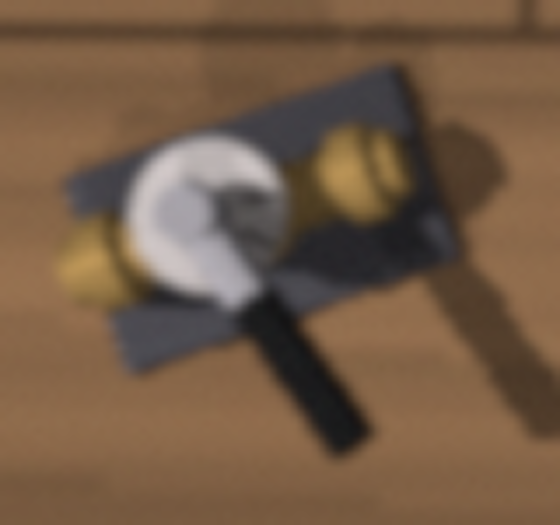

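Run:
```python
from h import *
def fit(local,world):
    l=np.array(local,float);w=np.array(world);lc=l.mean(0);wc=w.mean(0)
    A=(l-lc);B=(w-wc);a=np.arctan2((A[:,0]*B[:,1]-A[:,1]*B[:,0]).sum(),(A*B).sum())
    Rm=np.array([[np.cos(a),-np.sin(a)],[np.sin(a),np.cos(a)]]);t=wc-Rm@lc
    return t,a,np.abs(l@Rm.T+t-w).max()
c=lambda pts,f,o:np.array(pts)/f+np.array(o)-0.4
d=p2w("top",c([(42,103),(648,87),(660,468),(48,475)],5,(180,135)),.006)
r=p2w("top",c([(92,320),(610,312),(612,492),(97,500)],5,(180,135)),.068)
print("stand deck",fit([(150,152),(150,-152),(-50,-152),(-50,152)]/np.array(1000.),d))
print("stand roof",fit([(37.5,118),(37.5,-118),(-47.5,-118),(-47.5,118)]/np.array(1000.),r))
print(d,r)
t=p2w("top",c([(50,47),(408,27),(437,478),(87,500)],5,(340,165)),.022)
print("tray",fit([(115,85),(115,-85),(-115,-85),(-115,85)]/np.array(1000.),t),t)
v=p2w("top",c([(68,190),(397,68),(457,250),(133,372)],7,(80,170)),.006)
print("valve",fit([(37.5,62.5),(37.5,-62.5),(-37.5,-62.5),(-37.5,62.5)]/np.array(1000.),v),v)
hub=p2w("top",c([(187,210)],7,(80,170)),.08)
tip=p2w("top",c([(350,440)],7,(80,170)),.08)
print(hub,tip,np.linalg.norm(tip-hub),np.arctan2(*(tip-hub)[0][::-1]))
m=p2w("top",c([(173,400),(355,400),(533,390)],5,(180,135)),.058);print(m)
for n,uv in dict(jar=(196,103),card=(258,116)).items(): print(n,p2w("top",uv,.07))
print("bottle",p2w("top",(341,101),.19))
print(p2w("top",[(220,268),(262,270),(299,262)],.04))
```

```text
stand deck (array([0.52676646, 0.01542757]), np.float64(0.028871294580495734), np.float64(0.007271169636973662))
stand roof (array([0.52129982, 0.01429189]), np.float64(0.024388903399169458), np.float64(0.0034124570504471263))
[[ 0.6655108   0.17189651]
 [ 0.67608238 -0.13200955]
 [ 0.48571867 -0.13822988]
 [ 0.47967064  0.16582666]] [[ 0.55535063  0.13658374]
 [ 0.56112895 -0.10587133]
 [ 0.47724008 -0.10699777]
 [ 0.47148557  0.13296517]]
tray (array([ 0.51550697, -0.32452605]), np.float64(0.06558024671574014), np.float64(0.004916036663375811)) [[ 0.62014846 -0.22929313]
 [ 0.63148848 -0.4055169 ]
 [ 0.41124053 -0.41682375]
 [ 0.39915039 -0.24647044]]
valve (array([0.54920542, 0.34638675]), np.float64(0.36452784387768644), np.float64(0.0028582183345357004)) [[0.55923513 0.41652647]
 [0.60381125 0.30018079]
 [0.53902938 0.27730442]
 [0.49474592 0.39153531]]
[[0.55096625 0.34687008]] [[0.47580439 0.29120816]] 0.09352836603786752 -2.50416013359235
[[ 0.51814846  0.09913367]
 [ 0.51887402  0.01320498]
 [ 0.5242955  -0.0707935 ]]
jar [[0.78127849 0.14450732]]
card [[ 0.7514049  -0.00231897]]
bottle [[ 0.75616745 -0.17223225]]
[[ 0.39068637  0.08533256]
 [ 0.38681756 -0.01503925]
 [ 0.40653333 -0.1033346 ]]
```

```bash
cat >> h.py <<'E'
def tool():
    s=ctrl.get_state(); M=R.from_rotvec(s["tool_rot"]).as_matrix(); return s,M
def yaw(M): return np.arctan2(M[1,0],M[0,0])
def plan(target,yw):
    "tool-frame shift in cm (current axes) & signed turn about tool z to reach world target with tool x at yaw yw, tool down"
    s,M=tool(); d=M.T@(np.array(target)-s["position"])*100
    x=np.array([np.cos(yw),np.sin(yw),0]);z=np.array([0,0,-1.]);T=np.array([x,np.cross(z,x),z]).T
    rv=R.from_matrix(M.T@T).as_rotvec()
    print("t",round(s["time"],2),"pos",s["position"].round(4),"yaw",yaw(M).round(4),"tilt",M[:,2].round(3),"q7",s["joint_positions"][6].round(3))
    print("dp cm",d.round(2),"turn",rv.round(4),"F",s["ft_force"].round(2),"grip",round(s["grip_width"]*8.7,2))
E
python3 - <<'E'
from h import *
s,M=tool();print(M.round(3),yaw(M),np.arctan2(*s['position'][1::-1]))
d=M.T@(ctrl.camera_info('wrist')['xyz']-s['position']);print("cam in tool",d)
plan([0.5,-0.32,0.26],np.pi/2); plan([0.5,-0.32,0.26],-np.pi/2)
E
```

```text
[[ 0.274 -0.962 -0.   ]
 [-0.962 -0.274  0.001]
 [-0.001  0.    -1.   ]] -1.2930183151911314 -1.2931021862185874
cam in tool [ 0.00052036 -0.06595421 -0.14363659]
t 0.15 pos [ 0.1781 -0.6247  0.2407] yaw -1.293 tilt [-0.     0.001 -1.   ] q7 -0.057
dp cm [-20.48 -39.31  -1.9 ] turn [-2.1000e-03  4.0000e-04 -2.8638e+00] F [ 0.73 -0.54  0.55] grip 8.72
t 0.15 pos [ 0.1781 -0.6247  0.2407] yaw -1.293 tilt [-0.     0.001 -1.   ] q7 -0.057
dp cm [-20.48 -39.31  -1.9 ] turn [0.0003 0.0014 0.2778] F [ 0.73 -0.54  0.55] grip 8.72
```

```bash
python3 -m crank '{"dp":[[-2.3,-4.3,-0.2],[-2.3,-4.3,-0.2],[-2.3,-4.3,-0.2],[-2.3,-4.3,-0.2],[-2.3,-4.3,-0.2],[-2.3,-4.3,-0.2],[-2.3,-4.3,-0.2],[-2.3,-4.3,-0.2]],"delta_rot":[[0,0,0],[0,0,0],[0,0,0],[0,0,0],[0,0,0],[0,0,0],[0,0,0],[0,0,0]]}' 5
python3 - <<'E'
from h import *
plan([0.5,0.0,0.26],-1.54)
E
```

```text
time: 0.95
position: [0.4595, -0.3522, 0.2576]
tool_rot: [2.507, -1.893, 0.0]
ft_force: [0.5, -0.4, -0.9]
grip_width: 0.579
t 0.95 pos [ 0.4595 -0.3522  0.2576] yaw -1.2932 tilt [-0. -0. -1.] q7 -0.73
dp cm [-32.76 -13.54  -0.25] turn [ 2.000e-04 -2.000e-04  2.468e-01] F [ 0.53 -0.35 -0.89] grip 5.03
```

```bash
python3 -m crank '{"dp":[[-4.2,-1.7,0],[-4.2,-1.7,0],[-4.2,-1.7,0],[-4.2,-1.7,0],[-4.2,-1.7,0],[-4.2,-1.7,0],[-4.2,-1.7,0],[-4.2,-1.7,0]],"delta_rot":[[0,0,0],[0,0,0],[0,0,0],[0,0,0],[0,0,0],[0,0,0],[0,0,0],[0,0,0]]}' 5
python3 - <<'E'
from h import *
a=-2.504; g=np.array([0.551,0.347])+0.065*np.array([np.cos(a),np.sin(a)]);print(g)
plan([g[0],g[1],0.2],-0.933)
E
```

```text
time: 1.75
position: [0.4969, 0.0083, 0.2575]
tool_rot: [2.507, -1.892, 0.001]
ft_force: [0.6, 0.3, -0.1]
grip_width: 0.574
[0.49877048 0.30830792]
t 1.75 pos [0.4969 0.0083 0.2575] yaw -1.2932 tilt [ 0.    -0.001 -1.   ] q7 -1.364
dp cm [-28.8   -8.4    5.73] turn [ 2.000e-04 -6.000e-04 -3.602e-01] F [ 0.63  0.35 -0.13] grip 4.99
```

```bash
python3 -m crank '{"dp":[[-4.2,-1.2,0.4],[-4.2,-1.2,0.4],[-4.2,-1.2,0.4],[-4.2,-1.2,0.4],[-4.2,-1.2,0.4],[-4.2,-1.2,0.4],[-3.6,-1.2,0.3],[0,0,0]],"delta_rot":[[0,0,0],[0,0,0],[0,0,0],[0,0,0],[0,0,0],[0,0,0],[0,0,0],[0,0,0]]}' 5;python3 -m crank '{"dp":[[0,0,0],[0,0,0],[0,0,0],[0,0,0],[0,0,0],[0,0,0],[0,0,0],[0,0,0]],"delta_rot":[[0,0,-0.12],[0,0,-0.12],[0,0,-0.12],[0,0,0],[0,0,0],[0,0,0],[0,0,0],[0,0,0]]}'
python3 - <<'E'
from h import *
info=ctrl.camera_info('wrist'); im=ctrl.get_image('wrist'); cv2.imwrite('pics/w1.png',im)
im=ctrl.get_image('top'); cv2.imwrite('pics/t1.png',im)
np.savez('w1.npz',**info)
plan([0.4988,.3083,0.13],-0.933)
print(w2p('wrist',[[0.551,.347,.08],[0.4738,.29,.08]],info))
E
```

```text
time: 2.55
position: [0.4961, 0.313, 0.2298]
tool_rot: [-2.515, 1.88, 0.008]
ft_force: [-0.7, 0.3, 0.0]
grip_width: 0.57
time: 3.35
position: [0.499, 0.3066, 0.2306]
tool_rot: [2.805, -1.414, 0.0]
ft_force: [-0.8, 0.5, -0.3]
grip_width: 0.576
t 3.45 pos [0.499  0.3066 0.2305] yaw -0.9334 tilt [-0. -0. -1.] q7 -1.716
dp cm [-0.15 -0.09 10.05] turn [ 0.0001 -0.0001 -0.0004] F [ 0.35 -1.05 -0.35] grip 5.02
[[251.55597122 108.72027604]
 [251.65146726 209.16337762]]
```

View pics/w1.png

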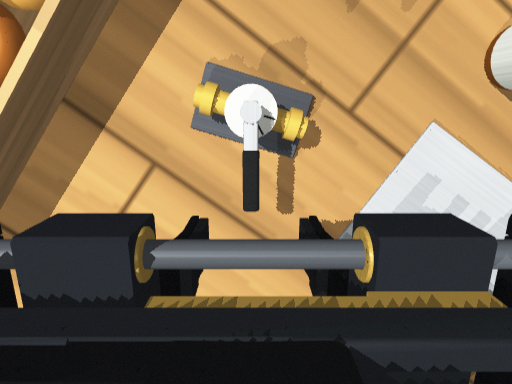

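Wrist view: the hub is at (250,110) and the black lever tip at (251,211), both within 2 px of prediction. I'll crop the plate to get its yaw and read the dial.

Run:
```python
import cv2
im=cv2.imread('pics/w1.png')
cv2.imwrite('pics/c4.png',cv2.resize(im[55:215,180:330],None,fx=3.7,fy=3.7,interpolation=cv2.INTER_CUBIC))
```

```text
(no output)
```

View pics/c4.png

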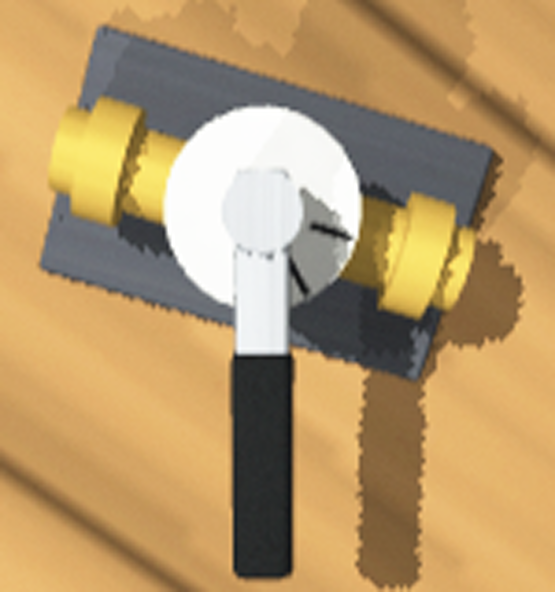

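Run:
```python
from h import *
info=dict(np.load('w1.npz'))
c=np.array([(103,25),(495,150),(417,380),(40,268)])/3.7+[180,55]-.35
w=p2w('wrist',c,.006,info);print(w, [np.linalg.norm(w[i]-w[i-1]) for i in range(4)])
for a,b in((0,1),(3,2)): e=w[b]-w[a];print("-y dir yaw->",np.arctan2(e[1],e[0])+np.pi/2)
for a,b in((2,1),(3,0)): e=w[b]-w[a];print("x yaw",np.arctan2(e[1],e[0]))
print(w.mean(0))
l=p2w('wrist',np.array([(262,208),(263,355),(263,575)])/3.7+[180,55]-.35,.08,info);print(l)
e=l[2]-l[0];print("lever",np.arctan2(e[1],e[0]))
```

```text
[[0.56252707 0.41616242]
 [0.60413321 0.29998923]
 [0.53457958 0.27543311]
 [0.49226151 0.39190152]] [np.float64(0.07433599129538418), np.float64(0.12339887853247981), np.float64(0.0737611764379096), np.float64(0.12391815563082385)]
-y dir yaw-> 0.34390705519472764
-y dir yaw-> 0.3485124938749333
x yaw 0.33939204128829775
x yaw 0.33245885729443836
[0.54837534 0.34587157]
[[0.54888079 0.34667872]
 [0.51982741 0.32499481]
 [0.47251614 0.29018234]]
lever -2.504636234483341
```

```bash
python3 - <<'E'
from h import *
plan([0.4965,.3078,0.074],-0.933)
E
python3 -m crank '{"dp":[[0,0.2,2.6],[0,0,2.6],[0,0,2.6],[0,0,2.6],[0,0,2.6],[0,0,2.6],[0,0,0],[0,0,0]],"delta_rot":[[0,0,0],[0,0,0],[0,0,0],[0,0,0],[0,0,0],[0,0,0],[0,0,0],[0,0,0]]}' 4
python3 - <<'E'
from h import *
plan([0.4965,.3078,0.074],-0.933)
E
```

```text
t 3.45 pos [0.499  0.3066 0.2305] yaw -0.9334 tilt [-0. -0. -1.] q7 -1.716
dp cm [-0.25  0.13 15.65] turn [ 0.0001 -0.0001 -0.0004] F [ 0.35 -1.05 -0.35] grip 5.02
time: 4.25
position: [0.4973, 0.3056, 0.0748]
tool_rot: [2.806, -1.413, -0.001]
ft_force: [0.3, 0.8, 0.1]
grip_width: 0.463
t 4.25 pos [0.4973 0.3056 0.0748] yaw -0.9329 tilt [-0.001  0.    -1.   ] q7 -1.814
dp cm [-0.23 -0.06  0.08] turn [0.0004 0.0004 0.0001] F [0.31 0.84 0.07] grip 4.03
```

Now close on the lever (opening 0, 10 N), after shifting x by −0.2 cm to centre on the bar.

```bash
python3 -m crank '{"dp":[[-0.2,0,0],[0,0,0],[0,0,0],[0,0,0],[0,0,0],[0,0,0],[0,0,0],[0,0,0]],"delta_rot":[[0,0,0],[0,0,0],[0,0,0],[0,0,0],[0,0,0],[0,0,0],[0,0,0],[0,0,0]]}' 0 10
python3 -m crank '{"dp":[[0,0,0],[0.4,-0.01,0],[0.4,-0.01,0],[0.4,-0.01,0],[0.4,-0.01,0],[0.4,-0.01,0],[0.4,-0.01,0],[0.4,-0.01,0]],"delta_rot":[[0,0,0],[0,0,-0.0615],[0,0,-0.0615],[0,0,-0.0615],[0,0,-0.0615],[0,0,-0.0615],[0,0,-0.0615],[0,0,-0.0615]]}'
python3 - <<'E'
from h import *
plan([0.4965,.3078,0.074],-0.442)
E
```

```text
time: 5.05
position: [0.4964, 0.3073, 0.0751]
tool_rot: [-2.806, 1.413, -0.001]
ft_force: [-2.1, -0.6, 5.7]
grip_width: 0.159
time: 5.85
position: [0.5175, 0.2891, 0.0751]
tool_rot: [-3.043, 0.777, -0.001]
ft_force: [-1.5, 0.5, 4.1]
grip_width: 0.157
t 5.85 pos [0.5175 0.2891 0.0751] yaw -0.5003 tilt [ 0.001  0.001 -1.   ] q7 -1.381
dp cm [-2.74 -0.63  0.11] turn [-0.0012 -0.0002 -0.0583] F [-1.51  0.51  4.09] grip 1.36
```

```bash
python3 -m crank '{"dp":[[0.37,-0.01,0],[0,0,0],[0,0,0],[0,0,0],[0,0,0],[0,0,0],[0,0,0],[0,0,0]],"delta_rot":[[0,0,-0.057],[0,0,0],[0,0,0],[0,0,0],[0,0,0],[0,0,0],[0,0,0],[0,0,0]]}'
python3 - <<'E'
from h import *
plan([0.5488,.3465,0.074],-0.442)
E
python3 -m crank '{"dp":[[0,0,0],[0,0,0],[0,0,0],[0,0,0],[0,0,-1],[0,0,-3],[0,0,-4],[0,0,-5]],"delta_rot":[[0,0,0],[0,0,0],[0,0,0],[0,0,0],[0,0,0],[0,0,0],[0,0,0],[0,0,0]]}' 4
python3 - <<'E'
from h import *
info=ctrl.camera_info('wrist'); im=ctrl.get_image('wrist'); np.savez('w2.npz',**info)
plan([0.5488,.3465,0.074],-0.442)
cv2.imwrite('pics/w2.png',cv2.resize(im[30:220,150:350],None,fx=3,fy=3,interpolation=cv2.INTER_CUBIC))
E
```

```text
time: 6.65
position: [0.5211, 0.2873, 0.0751]
tool_rot: [-3.063, 0.694, -0.002]
ft_force: [0.6, 0.7, 5.0]
grip_width: 0.16
t 6.65 pos [0.5211 0.2873 0.0751] yaw -0.4457 tilt [ 0.002  0.001 -1.   ] q7 -1.327
dp cm [-0.05 -6.54  0.12] turn [-0.0013 -0.0013 -0.0037] F [0.63 0.66 4.96] grip 1.39
time: 7.45
position: [0.5193, 0.2863, 0.2051]
tool_rot: [3.062, -0.693, -0.004]
ft_force: [1.6, 0.5, 0.2]
grip_width: 0.457
t 7.5 pos [0.523  0.2898 0.215 ] yaw -0.4449 tilt [ 0.01   0.005 -1.   ] q7 -1.238
dp cm [-0.2  -6.1  14.15] turn [-0.0089 -0.007  -0.0028] F [2.21 4.02 5.67] grip 4.0
```

View pics/w2.png

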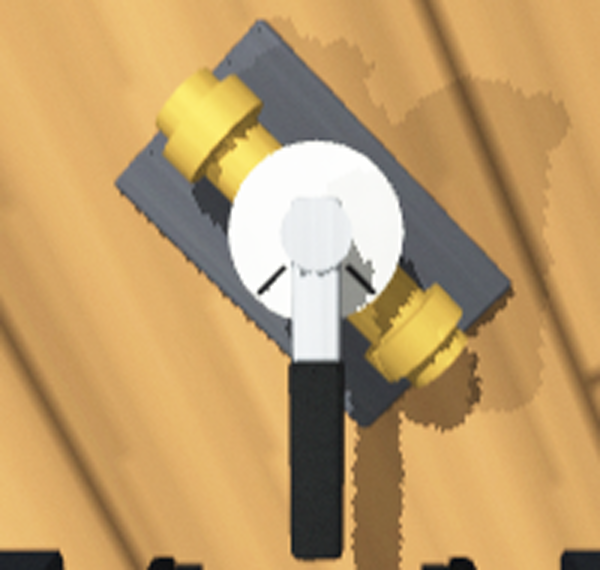

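The wrist picture shows the lever at (316,460) lying midway between the two visible end ticks at (272,280) and (361,280), so it is at half open. Next is the stand.

Run:
```python
from h import *
plan([0.5,.05,0.28],-1.545)
```

```text
t 7.5 pos [0.523  0.2898 0.215 ] yaw -0.4449 tilt [ 0.01   0.005 -1.   ] q7 -1.238
dp cm [ 8.29 22.58 -6.65] turn [-0.0118 -0.0013  1.1002] F [2.21 4.02 5.67] grip 4.0
```

```bash
python3 -m crank '{"dp":[[1.3,3.4,-1],[1.3,3.4,-1],[1.3,3.4,-1],[1.3,3.4,-1],[1.3,3.4,-1],[1.3,3.4,-1],[0.6,1.8,0],[0,0,0]],"delta_rot":[[0,0,0],[0,0,0],[0,0,0],[0,0,0],[0,0,0],[0,0,0],[0,0,0],[0,0,0]]}' 0
python3 -m crank '{"dp":[[0,0,0],[0,0,0],[0,0,0],[0,0,0],[0,0,0],[0,0,0],[0,0,0],[0,0,0]],"delta_rot":[[0,0,0.14],[0,0,0.14],[0,0,0.14],[0,0,0.14],[0,0,0.14],[0,0,0.14],[0,0,0.14],[0,0,0.12]]}' 0
python3 - <<'E'
from h import *
info=ctrl.camera_info('wrist'); im=ctrl.get_image('wrist'); np.savez('w3.npz',**info)
plan([0.5,.05,0.28],-1.545)
cv2.imwrite('pics/w3.png',im)
E
```

```text
time: 8.3
position: [0.5006, 0.0467, 0.2651]
tool_rot: [3.06, -0.703, 0.002]
ft_force: [-0.8, 0.4, 0.1]
grip_width: 0.006
time: 9.1
position: [0.5003, 0.0526, 0.2646]
tool_rot: [-2.246, 2.196, 0.001]
ft_force: [0.5, -1.5, -0.1]
grip_width: 0.009
t 9.15 pos [0.5004 0.0524 0.2646] yaw -1.5522 tilt [ 0.     0.001 -1.   ] q7 -1.728
dp cm [ 0.24  0.04 -1.54] turn [-0.0001  0.0006 -0.0072] F [-0.2   0.93  0.51] grip 0.04
```

View pics/w3.png

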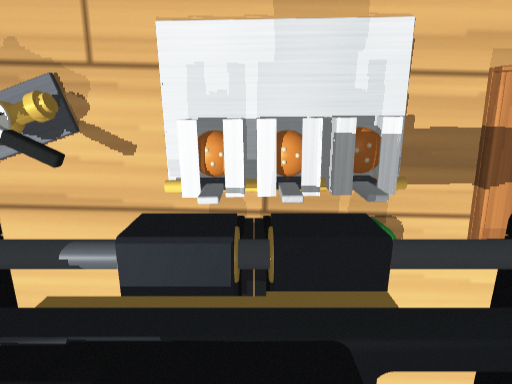

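Run:
```python
import cv2
im=cv2.imread('pics/w3.png')
cv2.imwrite('pics/c5.png',cv2.resize(im[100:215,160:420],None,fx=3,fy=3,interpolation=cv2.INTER_CUBIC))
```

```text
(no output)
```

View pics/c5.png

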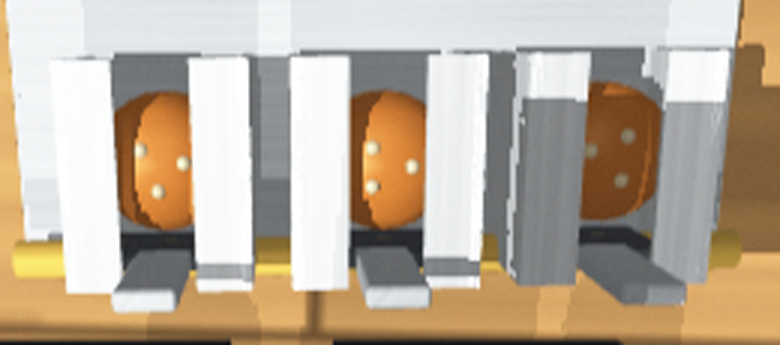

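Run:
```python
from h import *
info=dict(np.load('w3.npz'))
def fit(l,w):
    l=np.array(l,float)/1000;lc=l.mean(0);wc=w.mean(0);A=l-lc;B=w-wc
    a=np.arctan2((A[:,0]*B[:,1]-A[:,1]*B[:,0]).sum(),(A*B).sum())
    Rm=np.array([[np.cos(a),-np.sin(a)],[np.sin(a),np.cos(a)]]);t=wc-Rm@lc
    return t,a,(l@Rm.T+t-w)*1000
c=lambda p:np.array(p)/3+[160,100]-.33
r=p2w('wrist',c([(50,60),(730,50),(708,282),(68,293)]),.068,info)
print(fit([(37.5,118),(37.5,-118),(-47.5,-118),(-47.5,118)],r))
tb=p2w('wrist',c([(147,301),(398,297),(650,293)]),.108,info);print(tb)
print(fit([(-40,85),(-40,0),(-40,-85)],tb))
d=p2w('wrist',[(157,22),(413,17)],.006,info);print(fit([(150,152),(150,-152)],d))
```

```text
(array([0.52033139, 0.01306731]), np.float64(0.03868898880243262), array([[-0.31483291, -2.2845442 ],
       [ 0.02827617,  2.012924  ],
       [-0.10512348,  2.39650665],
       [ 0.39168023, -2.12488644]]))
[[ 0.477308    0.09587638]
 [ 0.48054627  0.01239052]
 [ 0.48378506 -0.07125092]]
(array([0.52051644, 0.0138877 ]), np.float64(0.038735833094108586), array([[-5.32813433e-02,  1.39851497e+00],
       [ 1.72985720e-04, -5.18589810e-02],
       [ 5.31083576e-02, -1.34665599e+00]]))
(array([0.51824792, 0.01286639]), np.float64(0.039971171161592406), array([[-0.11686493,  2.92217321],
       [ 0.11686493, -2.92217321]]))
```

```bash
cat >> h.py <<'E'
def S(x,y,z,o=(0.5203,0.0133),a=0.036):
    return [o[0]+x*np.cos(a)-y*np.sin(a),o[1]+x*np.sin(a)+y*np.cos(a),z]
E
python3 - <<'E'
from h import *
plan(S(-.064,.085,0.097),-1.535)
E
```

```text
t 9.15 pos [0.5004 0.0524 0.2646] yaw -1.5522 tilt [ 0.     0.001 -1.   ] q7 -1.728
dp cm [-4.43  4.63 16.76] turn [-0.0001  0.0006 -0.0172] F [-0.2   0.93  0.51] grip 0.04
```

```bash
python3 -m crank '{"dp":[[-2.2,2.3,0],[-2.2,2.3,0],[0,0,0],[0,0,4.5],[0,0,4.5],[0,0,4.5],[0,0,3.2],[0,0,0]],"delta_rot":[[0,0,0],[0,0,-0.017],[0,0,0],[0,0,0],[0,0,0],[0,0,0],[0,0,0],[0,0,0]]}' 0
python3 - <<'E'
from h import *
plan(S(-.0535,.085,0.097),-1.535)
plan(S(0.0315,.085,0.097),-1.535)
E
```

```text
time: 9.95
position: [0.4499, 0.0938, 0.0938]
tool_rot: [2.268, -2.167, -0.012]
ft_force: [-0.4, 1.7, 0.7]
grip_width: 0.001
t 9.95 pos [0.4499 0.0938 0.0938] yaw -1.5249 tilt [-0.009  0.002 -1.   ] q7 -1.895
dp cm [-0.19 -1.4  -0.33] turn [0.0085 0.0021 0.0101] F [-0.45  1.66  0.66] grip 0.01
t 9.95 pos [0.4499 0.0938 0.0938] yaw -1.5249 tilt [-0.009  0.002 -1.   ] q7 -1.895
dp cm [-0.11 -9.9  -0.4 ] turn [0.0085 0.0021 0.0101] F [-0.45  1.66  0.66] grip 0.01
```

```bash
python3 -m crank '{"dp":[[-0.1,-1.2,-0.3],[0,-1.2,0],[0,-1.2,0],[0,-1.2,0],[0,-1.2,0],[0,-1.2,0],[0,-0.8,0],[0,-0.8,0]],"delta_rot":[[0,0,0.01],[0,0,0],[0,0,0],[0,0,0],[0,0,0],[0,0,0],[0,0,0],[0,0,0]]}' 0
python3 -m crank '{"dp":[[0,-0.5,0],[0,-0.4,0],[0,-0.3,0],[0,0,0],[0,0,0],[0,0,0],[0,0,0],[0,0,0]],"delta_rot":[[0,0,0],[0,0,0],[0,0,0],[0,0,0],[0,0,0],[0,0,0],[0,0,0],[0,0,0]]}' 0
python3 - <<'E'
from h import *
plan(S(0.0315,.085,0.097),-1.535)
cv2.imwrite('pics/t2.png',cv2.resize(ctrl.get_image('top')[130:290,170:350],None,fx=3,fy=3,interpolation=cv2.INTER_CUBIC))
cv2.imwrite('pics/w4.png',ctrl.get_image('wrist'))
E
```

```text
time: 10.75
position: [0.5383, 0.0983, 0.1014]
tool_rot: [2.256, -2.178, -0.008]
ft_force: [-10.7, 0.7, 3.4]
grip_width: 0.005
time: 11.55
position: [0.5488, 0.0987, 0.1014]
tool_rot: [2.254, -2.177, -0.01]
ft_force: [-13.3, 0.4, 4.8]
grip_width: 0.005
t 11.55 pos [0.5488 0.0987 0.1014] yaw -1.5358 tilt [-0.01  -0.001 -1.   ] q7 -2.021
dp cm [-0.07  0.    0.44] turn [ 0.0099 -0.001  -0.0008] F [-13.33   0.36   4.82] grip 0.04
```

View pics/w4.png

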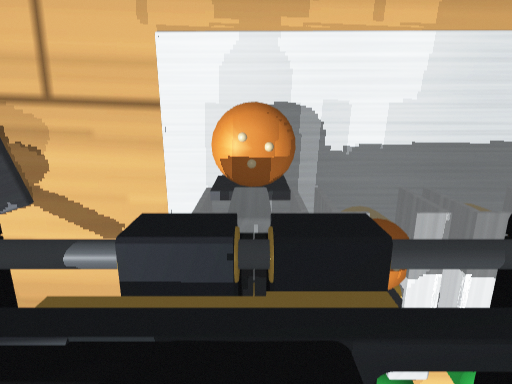

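View pics/t2.png

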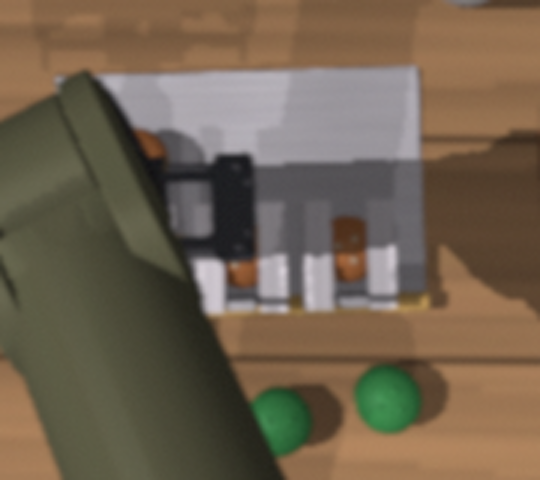

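```bash
python3 -m crank '{"dp":[[0,1.2,0],[0,1.4,0],[0,1.4,0],[0,1.4,0],[0,1.4,0],[0,1.4,0],[0,1.4,0],[0,0,0]],"delta_rot":[[0,0,0],[0,0,0],[0,0,0],[0,0,0],[0,0,0],[0,0,0],[0,0,0],[0,0,0]]}' 0
python3 -m crank '{"dp":[[0,0,-4],[0,0,-4],[0,0,-4],[0,0,-3],[0,0,0],[0,0,0],[0,0,0],[0,0,0]],"delta_rot":[[0,0,0],[0,0,0],[0,0,0],[0,0,0],[0,0,0],[0,0,0],[0,0,0],[0,0,0]]}' 8.7
python3 - <<'E'
from h import *
info=ctrl.camera_info('wrist'); im=ctrl.get_image('wrist'); np.savez('w5.npz',**info)
cv2.imwrite('pics/w5.png',im)
plan(S(0.075,.085,0.2),-1.535)
print(w2p('wrist',[S(.075,.085,.06),S(.075,.085,.006)],info))
E
```

```text
time: 12.45
position: [0.4574, 0.0948, 0.1022]
tool_rot: [-2.259, 2.183, -0.004]
ft_force: [0.9, -0.1, -0.6]
grip_width: 0.002
time: 13.25
position: [0.4568, 0.0945, 0.2496]
tool_rot: [2.257, -2.184, -0.003]
ft_force: [0.0, 0.2, 0.4]
grip_width: 0.647
t 13.3 pos [0.4568 0.0945 0.2496] yaw -1.538 tilt [-0.002  0.    -1.   ] q7 -1.719
dp cm [ -0.2  -13.56   4.93] turn [ 0.002   0.0005 -0.003 ] F [-0.44 -0.81  0.93] grip 6.04
[[250.36954996  34.98117191]
 [250.81251221  45.69122192]]
```

View pics/w5.png

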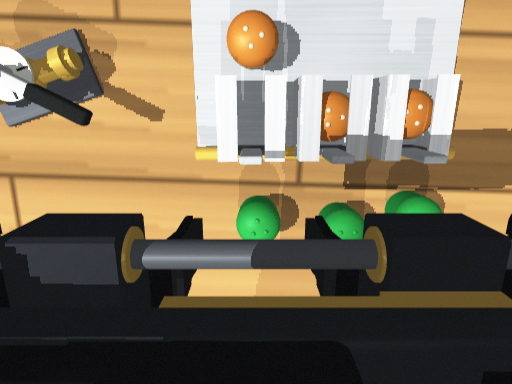

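Run:
```python
from h import *
info=dict(np.load('w5.npz'));im=cv2.imread('pics/w5.png')
hsv=cv2.cvtColor(im,cv2.COLOR_BGR2HSV);m=cv2.inRange(hsv,(5,150,80),(16,255,255));m[75:]=0;m[:,:215]=0;m[:,300:]=0
c,_=cv2.findContours(cv2.morphologyEx(m,cv2.MORPH_CLOSE,np.ones((7,7))),0,2);c=max(c,key=cv2.contourArea)
(u,v),r=cv2.minEnclosingCircle(c);print(u,v,r)
w=p2w('wrist',(u,v),.042,info);print(w,S(.075,.085,0))
plan([*w[0],.16],-1.535)
```

```text
252.5 38.5 28.5395450592041
[[0.59267123 0.09893118]] [np.float64(0.5921920661657444), np.float64(0.10094434278617323), 0]
t 13.3 pos [0.4568 0.0945 0.2496] yaw -1.538 tilt [-0.002  0.    -1.   ] q7 -1.719
dp cm [  0.   -13.61   8.93] turn [ 0.002   0.0005 -0.003 ] F [-0.44 -0.81  0.93] grip 6.04
```

```bash
python3 -m crank '{"dp":[[0,-3.4,0],[0,-3.4,0],[0,-3.4,0],[0,-3.4,0],[0,0,2],[0,0,4],[0,0,4],[0,0,0]],"delta_rot":[[0,0,0],[0,0,0],[0,0,0],[0,0,0],[0,0,0],[0,0,0],[0,0,0],[0,0,0]]}' 8.7
python3 - <<'E'
from h import *
im=ctrl.get_image('wrist');cv2.imwrite('pics/w6.png',im)
plan([0.5927,.0989,.036],-1.535)
E
```

```text
time: 14.1
position: [0.5892, 0.0975, 0.1442]
tool_rot: [2.251, -2.179, -0.012]
ft_force: [-1.4, -0.2, -0.0]
grip_width: 0.998
t 14.15 pos [0.5912 0.0983 0.1477] yaw -1.538 tilt [-0.007 -0.    -1.   ] q7 -2.036
dp cm [-0.05 -0.22 11.17] turn [ 0.0066  0.0001 -0.003 ] F [0.05 0.11 1.08] grip 8.69
```

View pics/w6.png

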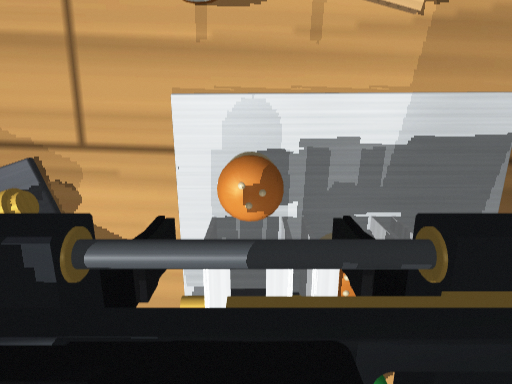

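```bash
python3 - <<'E'
from h import *
print(p2w('wrist',(250,187),.042))
E
python3 -m crank '{"dp":[[0,-0.1,3],[0,-0.1,3],[0,0,3],[0,0,2.0],[0,0,0],[0,0,0],[0,0,0],[0,0,0]],"delta_rot":[[0,0,0],[0,0,0],[0,0,0],[0,0,0],[0,0,0],[0,0,0],[0,0,0],[0,0,0]]}' 8.7
python3 - <<'E'
from h import *
plan([0.5927,.0989,.036],-1.535)
E
```

```text
[[0.59439737 0.10029494]]
time: 14.95
position: [0.5966, 0.0992, 0.0425]
tool_rot: [-2.255, 2.184, -0.003]
ft_force: [-0.5, -0.1, 0.5]
grip_width: 1.002
t 14.95 pos [0.5966 0.0992 0.0425] yaw -1.5387 tilt [ 0.003  0.    -1.   ] q7 -2.113
dp cm [0.02 0.39 0.65] turn [-0.0031 -0.     -0.0037] F [-0.54 -0.05  0.48] grip 8.71
```

```bash
python3 -m crank '{"dp":[[0,0.25,0.6],[0,0,0],[0,0,0],[0,0,0],[0,0,0],[0,0,0],[0,0,0],[0,0,0]],"delta_rot":[[0,0,0],[0,0,0],[0,0,0],[0,0,0],[0,0,0],[0,0,0],[0,0,0],[0,0,0]]}' 4.5 12
python3 -m crank '{"dp":[[0,0,0],[0,0,0],[0,0,-0.5],[0,0,-1.5],[0,0,-3],[0,0,-4],[0,0,-4],[0,0,-2]],"delta_rot":[[0,0,0],[0,0,0],[0,0,0],[0,0,0],[0,0,0],[0,0,0],[0,0,0],[0,0,0]]}'
python3 - <<'E'
from h import *
im=ctrl.get_image('wrist');cv2.imwrite('pics/w7.png',im)
plan([0.51,-.32,.2],-1.505)
E
```

```text
time: 15.75
position: [0.5928, 0.0989, 0.0346]
tool_rot: [-2.257, 2.185, -0.0]
ft_force: [0.2, 0.7, -0.9]
grip_width: 0.604
time: 16.55
position: [0.5942, 0.0999, 0.1896]
tool_rot: [-2.255, 2.182, -0.006]
ft_force: [0.1, -0.1, -0.5]
grip_width: 0.605
t 16.6 pos [0.5954 0.1002 0.1918] yaw -1.5381 tilt [ 0.009  0.001 -1.   ] q7 -2.015
dp cm [41.72  9.9  -0.92] turn [-0.0091  0.0001 -0.0331] F [1.61 0.54 1.17] grip 5.26
```

View pics/w7.png

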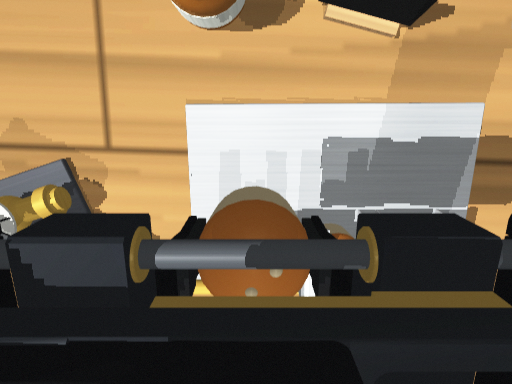

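```bash
python3 -m crank '{"dp":[[3,0,0],[4,0,0],[4,0,0],[4,0,0],[4,0,0],[4,0,0],[4,0,0],[3,0,0]],"delta_rot":[[0,0,0],[0,0,0],[0,0,0],[0,0,0],[0,0,0],[0,0,0],[0,0,0],[0,0,0]]}'
python3 - <<'E'
from h import *
info=ctrl.camera_info('wrist'); im=ctrl.get_image('wrist');cv2.imwrite('pics/w8.png',im); np.savez('w8.npz',**info)
plan([0.585,-.32,.19],-1.505)
E
```

```text
time: 17.4
position: [0.6018, -0.2046, 0.1848]
tool_rot: [2.253, -2.187, 0.001]
ft_force: [1.0, 0.5, -1.4]
grip_width: 0.606
t 17.45 pos [ 0.6014 -0.2113  0.1842] yaw -1.5482 tilt [-0.001 -0.005 -1.   ] q7 -1.521
dp cm [10.83  1.88 -0.52] turn [ 0.0008 -0.0047 -0.0432] F [-1.06 -5.18 -1.43] grip 5.23
```

View pics/w8.png

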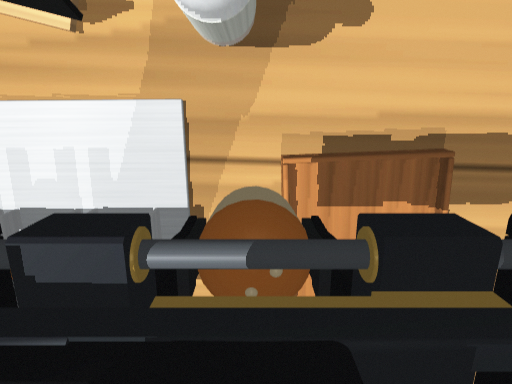

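```bash
cat >> h.py <<'E'
TO=(0.5155,-0.3245);TA=0.066
def T(x,y,z): return S(x,y,z,TO,TA)
E
python3 - <<'E'
from h import *
info=dict(np.load('w8.npz'))
print(p2w('wrist',[(281,156),(453,150)],.022,info)); print(T(.115,.085,0),T(.115,-.085,0))
plan(T(.07,0,.11),-np.pi/2+TA)
E
```

```text
[[ 0.62378518 -0.23226916]
 [ 0.63454441 -0.40055503]]
[np.float64(0.6246436928804324), np.float64(-0.2321005719475394), 0] [np.float64(0.6358555489343862), np.float64(-0.4017304463324054), 0]
t 17.45 pos [ 0.6014 -0.2113  0.1842] yaw -1.5482 tilt [-0.001 -0.005 -1.   ] q7 -1.521
dp cm [10.78  1.84  7.48] turn [ 0.0008 -0.0047 -0.0434] F [-1.06 -5.18 -1.43] grip 5.23
```

Tray pose agrees to about 1 mm. Moving over the slot at tray x = +70 mm.

```bash
python3 -m crank '{"dp":[[3.6,0.6,0],[3.6,0.6,0],[3.6,0.6,0],[0,0,0],[0,0,2.5],[0,0,2.5],[0,0,2.0],[0,0,0]],"delta_rot":[[0,0,-0.02],[0,0,-0.02],[0,0,0],[0,0,0],[0,0,0],[0,0,0],[0,0,0],[0,0,0]]}'
python3 - <<'E'
from h import *
plan(T(.07,0,.0355),-np.pi/2+TA)
E
```

```text
time: 18.25
position: [0.588, -0.3085, 0.1116]
tool_rot: [2.3, -2.138, -0.009]
ft_force: [-0.2, 0.5, -1.6]
grip_width: 0.603
t 18.25 pos [ 0.588  -0.3085  0.1116] yaw -1.4978 tilt [-0.005  0.003 -1.   ] q7 -1.361
dp cm [1.14 0.31 7.61] turn [0.0049 0.0032 0.007 ] F [-0.17  0.53 -1.57] grip 5.24
```

```bash
python3 -m crank '{"dp":[[1.1,0.3,0],[0,0,2],[0,0,2],[0,0,1.8],[0,0,1.2],[0,0,0],[0,0,0],[0,0,0]],"delta_rot":[[0,0,0],[0,0,0],[0,0,0],[0,0,0],[0,0,0],[0,0,0],[0,0,0],[0,0,0]]}'
python3 - <<'E'
from h import *
plan(T(.07,0,.0350),-np.pi/2+TA)
E
```

```text
time: 19.05
position: [0.5888, -0.3212, 0.0458]
tool_rot: [-2.3, 2.139, -0.003]
ft_force: [-0.0, -0.4, 0.0]
grip_width: 0.601
t 19.05 pos [ 0.5888 -0.3212  0.0458] yaw -1.4984 tilt [ 0.002 -0.001 -1.   ] q7 -1.379
dp cm [-0.16  0.34  1.08] turn [-0.0017 -0.0011  0.0064] F [-0.01 -0.4   0.01] grip 5.23
```

```bash
python3 -m crank '{"dp":[[-0.1,0.3,0.4],[0,0,0.3],[0,0,0.2],[0,0,0.15],[0,0,0],[0,0,0],[0,0,0],[0,0,0]],"delta_rot":[[0,0,0],[0,0,0],[0,0,0],[0,0,0],[0,0,0],[0,0,0],[0,0,0],[0,0,0]]}'
python3 - <<'E'
from h import *
plan(T(.07,0,.0350),-np.pi/2+TA)
E
```

```text
time: 19.85
position: [0.5848, -0.3203, 0.0345]
tool_rot: [2.3, -2.139, 0.0]
ft_force: [-2.7, 0.9, 6.2]
grip_width: 0.605
t 19.85 pos [ 0.5848 -0.3203  0.0345] yaw -1.4985 tilt [-0. -0. -1.] q7 -1.384
dp cm [-0.04 -0.06 -0.05] turn [ 0.0003 -0.0004  0.0062] F [-2.74  0.93  6.16] grip 5.26
```

Contact with the floor (6 N). Open and rise.

```bash
python3 -m crank '{"dp":[[0,0,-0.1],[0,0,0],[0,0,0],[0,0,0],[0,0,-3],[0,0,-4],[0,0,-5],[0,0,-5]],"delta_rot":[[0,0,0],[0,0,0],[0,0,0],[0,0,0],[0,0,0],[0,0,0],[0,0,0],[0,0,0]]}' 7.2
python3 - <<'E'
from h import *
cv2.imwrite('pics/t3.png',cv2.resize(ctrl.get_image('scene')[60:320,60:400],None,fx=2.3,fy=2.3,interpolation=cv2.INTER_CUBIC))
cv2.imwrite('pics/w9.png',ctrl.get_image('wrist'))
plan(S(-.064,-.085,.2),-1.535)
E
```

```text
time: 20.65
position: [0.5845, -0.3199, 0.2063]
tool_rot: [2.301, -2.139, -0.001]
ft_force: [1.2, -0.4, 0.2]
grip_width: 0.827
t 20.75 pos [ 0.5891 -0.3208  0.2135] yaw -1.4984 tilt [ 0.012 -0.006 -1.   ] q7 -1.304
dp cm [-25.57  11.16   1.05] turn [-0.0116 -0.0067  0.0366] F [ 0.19 -0.09  0.87] grip 7.21
```

View pics/t3.png

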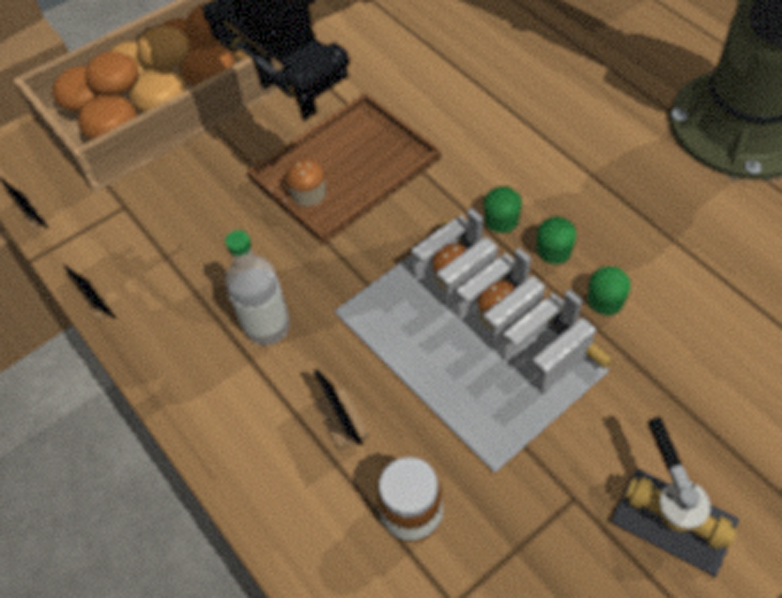

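View pics/w9.png

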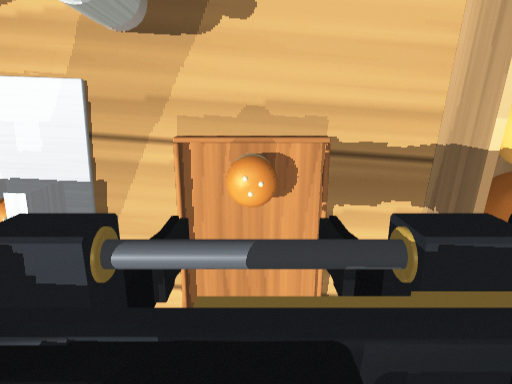

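The scene view shows the muffin upright on the tray at (305,183), with two still in their sleeves and all the tabs home. Next is ejector3.

```bash
python3 -m crank '{"dp":[[-4,1.8,0],[-4,1.8,0],[-4,1.8,0],[-4,1.8,0],[-4,1.8,0],[-4,1.6,0],[-1.5,0.5,0],[0,0,0]],"delta_rot":[[0,0,0.018],[0,0,0.018],[0,0,0],[0,0,0],[0,0,0],[0,0,0],[0,0,0],[0,0,0]]}' 0
python3 - <<'E'
from h import *
info=ctrl.camera_info('wrist'); im=ctrl.get_image('wrist');cv2.imwrite('pics/w10.png',im)
plan(S(-.066,-.085,.097),-1.535)
print(w2p('wrist',[S(-.04,-.085,.108)],info))
E
```

```text
time: 21.55
position: [0.4618, -0.0682, 0.2048]
tool_rot: [2.264, -2.174, 0.003]
ft_force: [-0.9, -0.9, 0.4]
grip_width: 0.182
t 21.6 pos [ 0.4624 -0.0703  0.205 ] yaw -1.533 tilt [ 0.    -0.003 -1.   ] q7 -1.402
dp cm [ 0.32  0.52 10.8 ] turn [-0.0002 -0.0029  0.002 ] F [ 0.04 -0.88 -0.58] grip 1.2
[[259.20865027 168.04677034]]
```

View pics/w10.png

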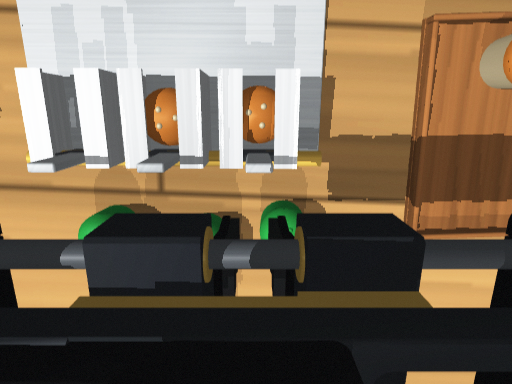

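Tab3 is at (259,168), exactly as predicted. Descend behind it and push.

```bash
python3 -m crank '{"dp":[[0.3,0.5,1],[0,0,3.3],[0,0,3.3],[0,0,2.9],[0,0,0],[0,0,0],[0,0,0],[0,0,0]],"delta_rot":[[0,0,0],[0,0,0],[0,0,0],[0,0,0],[0,0,0],[0,0,0],[0,0,0],[0,0,0]]}' 0
python3 - <<'E'
from h import *
plan(S(0.0315,-.085,.099),-1.535)
E
```

```text
time: 22.4
position: [0.4589, -0.0742, 0.1014]
tool_rot: [-2.26, 2.181, -0.004]
ft_force: [-0.5, -0.5, 0.0]
grip_width: 0.006
t 22.4 pos [ 0.4589 -0.0742  0.1014] yaw -1.535 tilt [ 0.002 -0.001 -1.   ] q7 -1.562
dp cm [-0.03 -9.6   0.26] turn [-0.0023 -0.0014 -0.    ] F [-0.46 -0.5   0.05] grip 0.05
```

```bash
python3 -m crank '{"dp":[[0,-1.2,0.1],[0,-1.2,0],[0,-1.2,0],[0,-1.2,0],[0,-1.2,0],[0,-1.2,0],[0,-0.8,0],[0,-0.6,0]],"delta_rot":[[0,0,0],[0,0,0],[0,0,0],[0,0,0],[0,0,0],[0,0,0],[0,0,0],[0,0,0]]}' 0
python3 -m crank '{"dp":[[0,-0.5,0],[0,-0.4,0],[0,-0.3,0],[0,-0.1,0],[0,0,0],[0,0,0],[0,0,0],[0,0,0]],"delta_rot":[[0,0,0],[0,0,0],[0,0,0],[0,0,0],[0,0,0],[0,0,0],[0,0,0],[0,0,0]]}' 0
python3 - <<'E'
from h import *
plan(S(0.0315,-.085,0.097),-1.535)
E
python3 -m crank '{"dp":[[0,1.2,0],[0,1.4,0],[0,1.4,0],[0,1.4,0],[0,1.4,0],[0,1.4,0],[0,1.4,0],[0,0,0]],"delta_rot":[[0,0,0],[0,0,0],[0,0,0],[0,0,0],[0,0,0],[0,0,0],[0,0,0],[0,0,0]]}' 0
python3 -m crank '{"dp":[[0,0,-4],[0,0,-4],[0,0,-4],[0,0,-3],[0,0,0],[0,0,0],[0,0,0],[0,0,0]],"delta_rot":[[0,0,0],[0,0,0],[0,0,0],[0,0,0],[0,0,0],[0,0,0],[0,0,0],[0,0,0]]}' 8.7
python3 - <<'E'
from h import *
info=ctrl.camera_info('wrist'); im=ctrl.get_image('wrist'); np.savez('w11.npz',**info)
cv2.imwrite('pics/w11.png',im)
plan(S(0.075,-.085,0.2),-1.535)
print(w2p('wrist',[S(.075,-.085,.042),S(.075,-.085,.006)],info))
E
```

```text
time: 23.2
position: [0.5412, -0.0715, 0.0995]
tool_rot: [2.256, -2.177, -0.005]
ft_force: [-10.1, -0.5, 7.3]
grip_width: 0.005
time: 24.0
position: [0.5539, -0.0711, 0.0995]
tool_rot: [2.256, -2.178, -0.004]
ft_force: [-7.6, -0.7, 3.7]
grip_width: 0.005
t 24.0 pos [ 0.5539 -0.0711  0.0995] yaw -1.5355 tilt [-0.006 -0.002 -1.   ] q7 -1.756
dp cm [-0.05 -0.09  0.25] turn [ 0.0061 -0.0022 -0.0005] F [-7.56 -0.66  3.75] grip 0.04
time: 24.8
position: [0.4597, -0.0744, 0.0994]
tool_rot: [2.259, -2.181, 0.004]
ft_force: [-0.8, -0.6, 0.6]
grip_width: 0.004
time: 25.6
position: [0.4601, -0.0733, 0.2479]
tool_rot: [2.262, -2.18, -0.003]
ft_force: [0.5, -0.5, -0.2]
grip_width: 0.648
t 25.65 pos [ 0.4602 -0.0733  0.248 ] yaw -1.5341 tilt [-0.002  0.001 -1.   ] q7 -1.332
dp cm [  0.08 -13.83   4.78] turn [0.0015 0.0012 0.0009] F [0.04 0.44 0.69] grip 6.09
[[253.28882545  35.78348623]
 [253.32088659  42.90312952]]
```

View pics/w11.png

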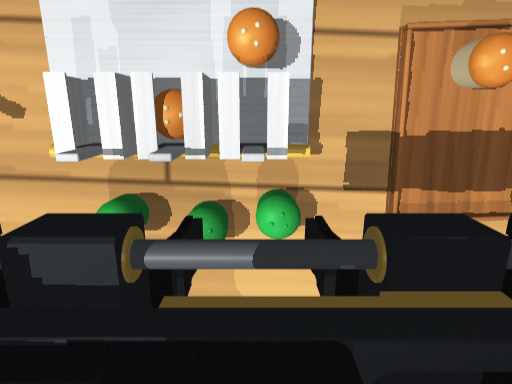

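Muffin3 stands at (253,38), close to prediction, and its tab has sprung home. Now grasp it.

```bash
python3 -m crank '{"dp":[[0,-3.4,0],[0,-3.4,0],[0,-3.4,0],[0,-3.4,0],[0,0,2],[0,0,4],[0,0,4],[0,0,0]],"delta_rot":[[0,0,0],[0,0,0],[0,0,0],[0,0,0],[0,0,0],[0,0,0],[0,0,0],[0,0,0]]}' 8.7
python3 - <<'E'
from h import *
im=ctrl.get_image('wrist');cv2.imwrite('pics/w12.png',im)
i=ctrl.camera_info('wrist')
hsv=cv2.cvtColor(im,cv2.COLOR_BGR2HSV);m=cv2.inRange(hsv,(5,150,60),(16,255,255));m[225:]=0;m[:,:180]=0;m[:,320:]=0;m[:100]=0
c,_=cv2.findContours(cv2.morphologyEx(m,cv2.MORPH_OPEN,np.ones((7,7))),0,2);c=max(c,key=cv2.contourArea)
(u,v),r=cv2.minEnclosingCircle(c);w=p2w('wrist',(u,v),.042,i);print(u,v,r,w,S(.0735,-.085,0))
plan([*w[0],.036],-1.535)
E
```

```text
time: 26.45
position: [0.5924, -0.0687, 0.1427]
tool_rot: [2.258, -2.176, -0.015]
ft_force: [-0.8, 0.1, 0.1]
grip_width: 1.002
252.19790649414062 186.2294464111328 33.344608306884766 [[ 0.59890174 -0.06807025]] [np.float64(0.5968117162264306), np.float64(-0.06899949744734864), 0]
t 26.5 pos [ 0.5946 -0.0685  0.1462] yaw -1.5339 tilt [-0.006  0.002 -1.   ] q7 -1.802
dp cm [-0.   -0.5  11.02] turn [0.006  0.0021 0.0011] F [0.5  0.09 1.14] grip 8.65
```

View pics/w12.png

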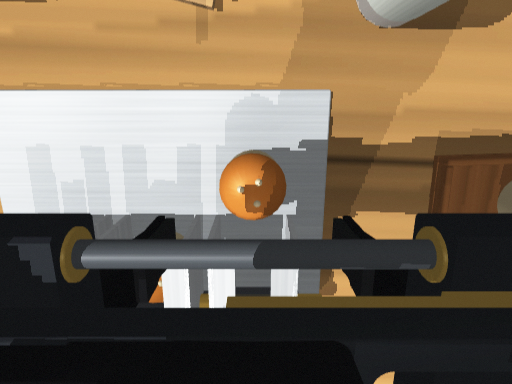

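```bash
python3 -m crank '{"dp":[[0,-0.1,3],[0,0,3],[0,0,3],[0,0,1.5],[0,0,0.5],[0,0,0],[0,0,0],[0,0,0]],"delta_rot":[[0,0,0],[0,0,0],[0,0,0],[0,0,0],[0,0,0],[0,0,0],[0,0,0],[0,0,0]]}' 8.7
python3 - <<'E'
from h import *
plan([0.5975,-.0685,.035],-1.535)
E
```

```text
time: 27.3
position: [0.5987, -0.0686, 0.0407]
tool_rot: [-2.26, 2.18, -0.003]
ft_force: [-0.4, 0.6, -0.4]
grip_width: 0.998
t 27.3 pos [ 0.5987 -0.0686  0.0407] yaw -1.5346 tilt [ 0.003 -0.001 -1.   ] q7 -1.88
dp cm [-0.02  0.13  0.56] turn [-0.0025 -0.0007  0.0004] F [-0.35  0.57 -0.4 ] grip 8.68
```

```bash
python3 -m crank '{"dp":[[0,0.1,0.55],[0,0,0],[0,0,0],[0,0,0],[0,0,0],[0,0,0],[0,0,0],[0,0,0]],"delta_rot":[[0,0,0],[0,0,0],[0,0,0],[0,0,0],[0,0,0],[0,0,0],[0,0,0],[0,0,0]]}' 4.5 12
python3 -m crank '{"dp":[[0,0,0],[0,0,0],[0,0,-0.5],[0,0,-1.5],[0,0,-3],[0,0,-4],[0,0,-4],[0,0,-2]],"delta_rot":[[0,0,0],[0,0,0],[0,0,0],[0,0,0],[0,0,0],[0,0,0],[0,0,0],[0,0,0]]}'
python3 - <<'E'
from h import *
im=ctrl.get_image('wrist');cv2.imwrite('pics/w13.png',im)
plan(T(0,0,.19),-1.505)
E
```

```text
time: 28.1
position: [0.5967, -0.0686, 0.0336]
tool_rot: [-2.261, 2.181, -0.0]
ft_force: [-0.4, 0.4, -0.5]
grip_width: 0.599
time: 28.9
position: [0.5983, -0.0679, 0.1885]
tool_rot: [-2.26, 2.178, -0.007]
ft_force: [0.3, 0.1, -1.2]
grip_width: 0.598
t 28.95 pos [ 0.5995 -0.0679  0.1907] yaw -1.5341 tilt [ 0.009 -0.002 -1.   ] q7 -1.78
dp cm [25.34  9.33  0.04] turn [-0.0086 -0.0021 -0.029 ] F [ 1.32 -0.23  1.46] grip 5.23
```

View pics/w13.png

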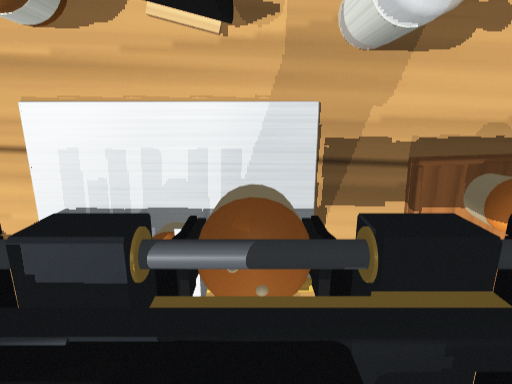

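```bash
python3 -m crank '{"dp":[[3.6,1.3,0],[3.6,1.3,0],[3.6,1.3,0],[3.6,1.3,0],[3.6,1.3,0],[3.6,1.3,0],[3.6,1.3,0],[0,0,0]],"delta_rot":[[0,0,-0.015],[0,0,-0.015],[0,0,0],[0,0,0],[0,0,0],[0,0,0],[0,0,0],[0,0,0]]}'
python3 - <<'E'
from h import *
info=ctrl.camera_info('wrist');im=ctrl.get_image('wrist');cv2.imwrite('pics/w14.png',im)
plan(T(0,0,.035),-1.505)
print(w2p('wrist',[T(.07,0,.042),T(0,0,.02)],info))
E
```

```text
time: 29.75
position: [0.5175, -0.3336, 0.183]
tool_rot: [2.28, -2.156, 0.001]
ft_force: [-0.3, -0.9, -0.6]
grip_width: 0.602
t 29.8 pos [ 0.519  -0.3296  0.1833] yaw -1.5112 tilt [-0.001 -0.001 -1.   ] q7 -1.308
dp cm [-0.53  0.31 14.83] turn [ 0.0009 -0.0005 -0.0062] F [ 0.3   0.83 -0.91] grip 5.25
[[240.56009061 105.71575697]
 [242.84108419 178.15063171]]
```

View pics/w14.png

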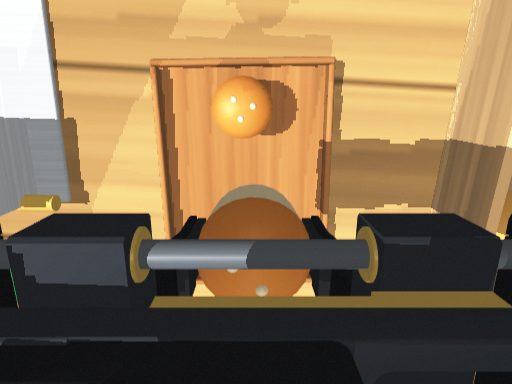

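Muffin1 is at (242,107), where predicted (tray x = +70 mm). Lower at the tray centre.

```bash
python3 -m crank '{"dp":[[-0.4,0.2,3],[0,0,3],[0,0,3],[0,0,3],[0,0,1.7],[0,0,0],[0,0,0],[0,0,0]],"delta_rot":[[0,0,0],[0,0,0],[0,0,0],[0,0,0],[0,0,0],[0,0,0],[0,0,0],[0,0,0]]}'
python3 - <<'E'
from h import *
plan(T(0,0,.035),-1.505)
E
```

```text
time: 30.6
position: [0.52, -0.3219, 0.0484]
tool_rot: [-2.294, 2.146, -0.004]
ft_force: [-0.3, 0.3, -0.7]
grip_width: 0.605
t 30.6 pos [ 0.52   -0.3219  0.0484] yaw -1.5042 tilt [ 0.003 -0.001 -1.   ] q7 -1.398
dp cm [0.22 0.47 1.34] turn [-0.0024 -0.0016  0.0008] F [-0.27  0.3  -0.69] grip 5.26
```

```bash
python3 -m crank '{"dp":[[0.1,0.3,0.4],[0,0,0.4],[0,0,0.3],[0,0,0.1],[0,0,0.1],[0,0,0],[0,0,0],[0,0,0]],"delta_rot":[[0,0,0],[0,0,0],[0,0,0],[0,0,0],[0,0,0],[0,0,0],[0,0,0],[0,0,0]]}'
python3 - <<'E'
from h import *
plan(T(0,0,.035),-1.505)
E
```

```text
time: 31.4
position: [0.5158, -0.3229, 0.0336]
tool_rot: [-2.294, 2.146, -0.0]
ft_force: [0.0, 0.6, -0.3]
grip_width: 0.599
t 31.4 pos [ 0.5158 -0.3229  0.0336] yaw -1.5044 tilt [ 0. -0. -1.] q7 -1.404
dp cm [ 0.16  0.04 -0.14] turn [-0.0003 -0.0001  0.0006] F [ 0.01  0.57 -0.33] grip 5.21
```

```bash
python3 -m crank '{"dp":[[0,0,0],[0,0,0],[0,0,0],[0,0,0],[0,0,-3],[0,0,-4],[0,0,-5],[0,0,-5]],"delta_rot":[[0,0,0],[0,0,0],[0,0,0],[0,0,0],[0,0,0],[0,0,0],[0,0,0],[0,0,0]]}' 7.2
python3 - <<'E'
from h import *
cv2.imwrite('pics/t4.png',cv2.resize(ctrl.get_image('scene')[60:320,60:400],None,fx=2.3,fy=2.3,interpolation=cv2.INTER_CUBIC))
plan(S(-.066,0,.2),-1.535)
E
```

```text
time: 32.2
position: [0.5153, -0.3226, 0.2051]
tool_rot: [2.294, -2.146, -0.001]
ft_force: [0.7, -1.9, 0.5]
grip_width: 0.825
t 32.25 pos [ 0.5197 -0.3237  0.2143] yaw -1.5041 tilt [ 0.01  -0.007 -1.   ] q7 -1.292
dp cm [-33.84   4.3    1.14] turn [-0.0099 -0.0071  0.031 ] F [ 4.56 -0.22  5.24] grip 7.17
```

View pics/t4.png

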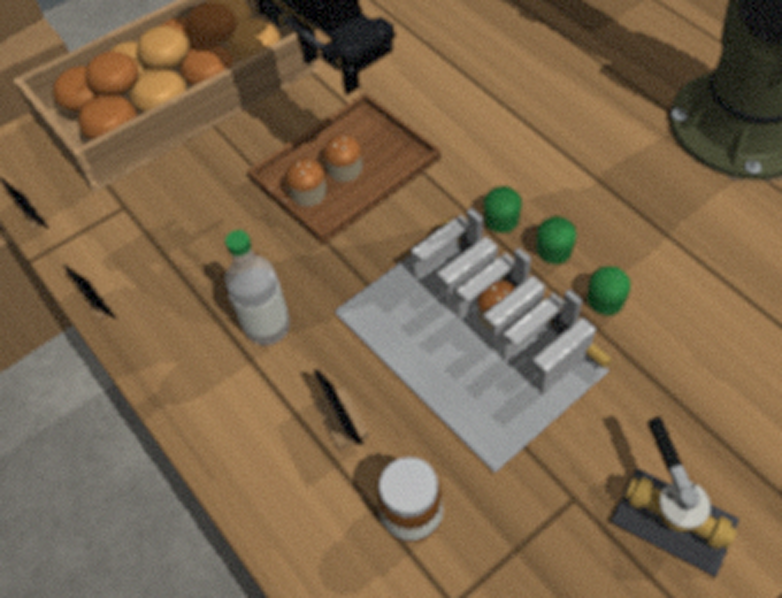

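Two muffins stand on the tray at (305,183) and (342,158), with one left in the middle sleeve at (497,297). Next is ejector2.

```bash
python3 -m crank '{"dp":[[-4.5,0.6,0],[-4.5,0.6,0],[-4.5,0.6,0],[-4.5,0.6,0],[-4.5,0.6,0],[-4.5,0.6,0],[-4.5,0.6,0],[-2.3,0.1,0]],"delta_rot":[[0,0,0.015],[0,0,0.015],[0,0,0],[0,0,0],[0,0,0],[0,0,0],[0,0,0],[0,0,0]]}' 0
python3 -m crank '{"dp":[[0,0,0],[0,0,0],[0,0,0],[0,0,0],[0,0,0],[0,0,0],[0,0,0],[0,0,0]],"delta_rot":[[0,0,0],[0,0,0],[0,0,0],[0,0,0],[0,0,0],[0,0,0],[0,0,0],[0,0,0]]}' 0
python3 - <<'E'
from h import *
info=ctrl.camera_info('wrist'); im=ctrl.get_image('wrist');cv2.imwrite('pics/w15.png',im)
plan(S(-.066,0,.097),-1.535)
print(w2p('wrist',[S(-.04,0,.108)],info))
E
```

```text
time: 33.05
position: [0.4575, 0.017, 0.203]
tool_rot: [2.264, -2.174, 0.003]
ft_force: [1.2, -0.1, -0.3]
grip_width: 0.183
time: 33.85
position: [0.4584, 0.0128, 0.2035]
tool_rot: [-2.261, 2.181, 0.0]
ft_force: [0.3, 0.1, 0.3]
grip_width: 0.005
t 33.9 pos [0.4584 0.0129 0.2035] yaw -1.5346 tilt [-0.  0. -1.] q7 -1.475
dp cm [ 0.18  0.42 10.65] turn [-0.      0.0001  0.0004] F [ 0.78 -0.27 -0.85] grip 0.07
[[254.51401742 167.7793188 ]]
```

View pics/w15.png

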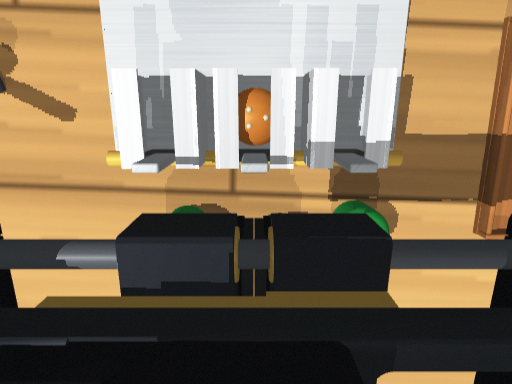

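Tab2 is at (254,167), as predicted.

```bash
python3 -m crank '{"dp":[[0.2,0.3,1],[0,0,3.3],[0,0,3.3],[0,0,2.8],[0,0,0],[0,0,0],[0,0,0],[0,0,0]],"delta_rot":[[0,0,0],[0,0,0],[0,0,0],[0,0,0],[0,0,0],[0,0,0],[0,0,0],[0,0,0]]}' 0
python3 - <<'E'
from h import *
plan(S(0.0325,0,.099),-1.535)
E
```

```text
time: 34.7
position: [0.4567, 0.0104, 0.101]
tool_rot: [-2.26, 2.181, -0.005]
ft_force: [0.3, 0.2, 0.2]
grip_width: 0.007
t 34.7 pos [0.4567 0.0104 0.101 ] yaw -1.5352 tilt [ 0.003 -0.002 -1.   ] q7 -1.799
dp cm [-0.07 -9.62  0.23] turn [-0.0027 -0.0021 -0.0002] F [0.33 0.16 0.22] grip 0.06
```

```bash
python3 -m crank '{"dp":[[0,-1.2,0.1],[0,-1.2,0],[0,-1.2,0],[0,-1.2,0],[0,-1.2,0],[0,-1.2,0],[0,-0.8,0],[0,-0.6,0]],"delta_rot":[[0,0,0],[0,0,0],[0,0,0],[0,0,0],[0,0,0],[0,0,0],[0,0,0],[0,0,0]]}' 0
python3 -m crank '{"dp":[[0,-0.5,0],[0,-0.4,0],[0,-0.3,0],[0,-0.1,0],[0,0,0],[0,0,0],[0,0,0],[0,0,0]],"delta_rot":[[0,0,0],[0,0,0],[0,0,0],[0,0,0],[0,0,0],[0,0,0],[0,0,0],[0,0,0]]}' 0
python3 - <<'E'
from h import *
plan(S(0.0325,0,0.097),-1.535)
E
python3 -m crank '{"dp":[[0,1.2,0],[0,1.4,0],[0,1.4,0],[0,1.4,0],[0,1.4,0],[0,1.4,0],[0,1.4,0],[0,0,0]],"delta_rot":[[0,0,0],[0,0,0],[0,0,0],[0,0,0],[0,0,0],[0,0,0],[0,0,0],[0,0,0]]}' 0
python3 -m crank '{"dp":[[0,0,-4],[0,0,-4],[0,0,-4],[0,0,-3],[0,0,0],[0,0,0],[0,0,0],[0,0,0]],"delta_rot":[[0,0,0],[0,0,0],[0,0,0],[0,0,0],[0,0,0],[0,0,0],[0,0,0],[0,0,0]]}' 8.7
python3 - <<'E'
from h import *
info=ctrl.camera_info('wrist'); im=ctrl.get_image('wrist')
cv2.imwrite('pics/w16.png',im)
plan(S(0.075,0,0.2),-1.535)
print(w2p('wrist',[S(.075,0,.042),S(.075,0,.006)],info))
E
```

```text
time: 35.5
position: [0.5388, 0.0129, 0.099]
tool_rot: [2.255, -2.177, -0.004]
ft_force: [-9.4, -1.3, 7.0]
grip_width: 0.007
time: 36.3
position: [0.5516, 0.0133, 0.0991]
tool_rot: [2.256, -2.178, -0.003]
ft_force: [-9.2, -0.7, 3.0]
grip_width: 0.006
t 36.3 pos [0.5516 0.0133 0.0991] yaw -1.5355 tilt [-0.006 -0.003 -1.   ] q7 -1.958
dp cm [-0.11 -0.12  0.2 ] turn [ 0.0059 -0.0026 -0.0005] F [-9.21 -0.66  3.03] grip 0.05
time: 37.1
position: [0.4576, 0.01, 0.0989]
tool_rot: [2.259, -2.18, 0.006]
ft_force: [0.7, 0.1, -0.4]
grip_width: 0.007
time: 37.9
position: [0.4579, 0.0111, 0.2475]
tool_rot: [2.262, -2.18, -0.003]
ft_force: [0.5, -0.0, -0.4]
grip_width: 0.65
t 37.95 pos [0.4579 0.0111 0.2475] yaw -1.534 tilt [-0.002  0.001 -1.   ] q7 -1.416
dp cm [  0.02 -13.75   4.73] turn [0.0016 0.0014 0.001 ] F [-0.32 -0.15 -0.02] grip 6.03
[[252.7729899   36.50143747]
 [252.85630833  43.55133251]]
```

View pics/w16.png

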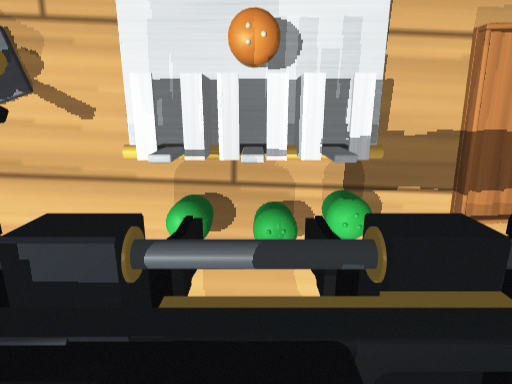

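Muffin2 stands at (254,38) and all the tabs are home. Same grasp as before.

```bash
python3 -m crank '{"dp":[[0,-3.4,0],[0,-3.4,0],[0,-3.4,0],[0,-3.4,0],[0,0,2],[0,0,4],[0,0,4],[0,0,0]],"delta_rot":[[0,0,0],[0,0,0],[0,0,0],[0,0,0],[0,0,0],[0,0,0],[0,0,0],[0,0,0]]}' 8.7
python3 - <<'E'
from h import *
im=ctrl.get_image('wrist');cv2.imwrite('pics/w17.png',im)
i=ctrl.camera_info('wrist')
hsv=cv2.cvtColor(im,cv2.COLOR_BGR2HSV);m=cv2.inRange(hsv,(5,150,60),(16,255,255));m[225:]=0;m[:,:180]=0;m[:,320:]=0;m[:100]=0
c,_=cv2.findContours(cv2.morphologyEx(m,cv2.MORPH_OPEN,np.ones((7,7))),0,2);c=max(c,key=cv2.contourArea)
(u,v),r=cv2.minEnclosingCircle(c);w=p2w('wrist',(u,v),.042,i);print(u,v,r,w,S(.0735,0,0))
plan([*w[0],.035],-1.535)
E
python3 -m crank '{"dp":[[0,-0.1,3],[0,0,3],[0,0,3],[0,0,1.5],[0,0,0.5],[0,0,0],[0,0,0],[0,0,0]],"delta_rot":[[0,0,0],[0,0,0],[0,0,0],[0,0,0],[0,0,0],[0,0,0],[0,0,0],[0,0,0]]}' 8.7
python3 - <<'E'
from h import *
plan([0.5943,.0152,.034],-1.535)
E
```

```text
time: 38.75
position: [0.567, 0.0139, 0.1417]
tool_rot: [2.254, -2.164, -0.023]
ft_force: [-0.4, -0.2, -0.8]
grip_width: 0.999
252.04750061035156 156.358154296875 34.36255645751953 [[0.59703278 0.01555415]] [np.float64(0.5937523771436017), np.float64(0.01594542850103439), 0]
t 38.8 pos [0.5691 0.0143 0.145 ] yaw -1.5299 tilt [-0.017 -0.002 -1.   ] q7 -1.945
dp cm [-0.02 -2.99 10.95] turn [ 0.0173 -0.0008  0.005 ] F [-0.52 -0.87  0.22] grip 8.66
time: 39.6
position: [0.5721, 0.0142, 0.0392]
tool_rot: [2.259, -2.171, -0.006]
ft_force: [0.1, -0.7, -0.5]
grip_width: 1.001
t 39.6 pos [0.5721 0.0142 0.0392] yaw -1.5309 tilt [-0.009 -0.003 -1.   ] q7 -2.032
dp cm [-0.01 -2.23  0.5 ] turn [ 0.0087 -0.0029  0.0041] F [ 0.07 -0.67 -0.5 ] grip 8.71
```

View pics/w17.png

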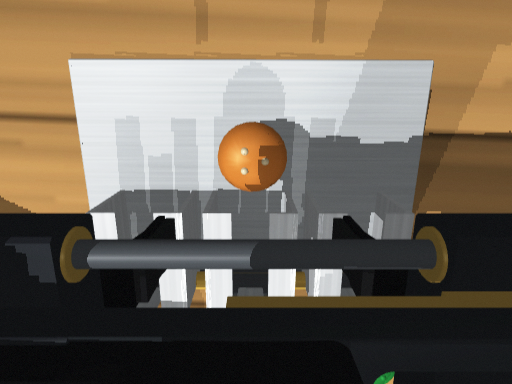

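The move fell 2.3 cm short but hit nothing (force is about 0). The fingers straddle the muffin, so I'll slide forward and down the last bit.

```bash
python3 -m crank '{"dp":[[0,-0.6,0],[0,-0.6,0],[0,-0.6,0],[0,-0.5,0.3],[0,0,0.2],[0,0,0],[0,0,0],[0,0,0]],"delta_rot":[[0,0,0],[0,0,0],[0,0,0],[0,0,0],[0,0,0],[0,0,0],[0,0,0],[0,0,0]]}' 8.7
python3 - <<'E'
from h import *
plan([0.5948,.0152,.034],-1.535)
cv2.imwrite('pics/w18.png',ctrl.get_image('wrist'))
E
```

```text
time: 40.4
position: [0.5937, 0.015, 0.0324]
tool_rot: [2.258, -2.169, -0.009]
ft_force: [-0.6, 0.2, 0.3]
grip_width: 1.0
t 40.4 pos [0.5937 0.015  0.0324] yaw -1.5305 tilt [-0.011 -0.003 -1.   ] q7 -2.038
dp cm [-0.01 -0.11 -0.16] turn [ 0.0113 -0.0027  0.0045] F [-0.6   0.18  0.31] grip 8.7
```

View pics/w18.png

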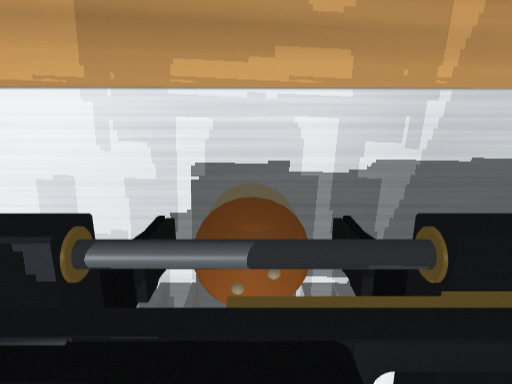

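```bash
python3 -m crank '{"dp":[[0,-0.1,-0.15],[0,0,0],[0,0,0],[0,0,0],[0,0,0],[0,0,0],[0,0,0],[0,0,0]],"delta_rot":[[0.011,-0.003,0],[0,0,0],[0,0,0],[0,0,0],[0,0,0],[0,0,0],[0,0,0],[0,0,0]]}' 4.5 12
python3 - <<'E'
from h import *
plan([0.5948,.0152,.034],-1.535)
E
python3 -m crank '{"dp":[[0,0,0],[0,0,0],[0,0,-0.5],[0,0,-1.5],[0,0,-3],[0,0,-4],[0,0,-4],[0,0,-2]],"delta_rot":[[0,0,0],[0,0,0],[0,0,0],[0,0,0],[0,0,0],[0,0,0],[0,0,0],[0,0,0]]}'
python3 - <<'E'
from h import *
im=ctrl.get_image('wrist');cv2.imwrite('pics/w19.png',im)
plan(T(-.068,0,.19),-1.505)
E
```

```text
time: 41.25
position: [0.5949, 0.015, 0.0339]
tool_rot: [-2.265, 2.176, 0.001]
ft_force: [-0.7, -0.2, 1.1]
grip_width: 0.603
t 41.25 pos [0.5949 0.015  0.0339] yaw -1.5307 tilt [-0.  0. -1.] q7 -2.036
dp cm [-0.02  0.01 -0.01] turn [0.0002 0.0004 0.0043] F [-0.74 -0.18  1.09] grip 5.24
time: 42.05
position: [0.5965, 0.0159, 0.1888]
tool_rot: [-2.263, 2.173, -0.006]
ft_force: [1.4, -1.0, -1.0]
grip_width: 0.601
t 42.1 pos [0.5976 0.0162 0.191 ] yaw -1.5303 tilt [ 0.009  0.    -1.   ] q7 -1.93
dp cm [ 3.388e+01  1.639e+01 -3.000e-02] turn [-0.0085 -0.0003 -0.0253] F [1.14 0.1  0.27] grip 5.26
```

View pics/w19.png

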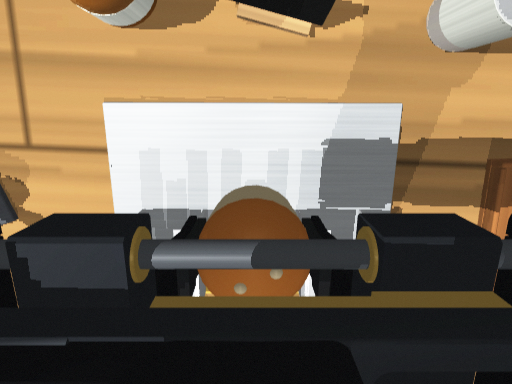

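```bash
python3 -m crank '{"dp":[[4,2,0],[4,2,0],[4,2,0],[4,2,0],[4,2,0],[4,2,0],[4,2,0],[4,1.5,0]],"delta_rot":[[0,0,-0.012],[0,0,-0.012],[0,0,0],[0,0,0],[0,0,0],[0,0,0],[0,0,0],[0,0,0]]}' 
python3 -m crank '{"dp":[[0,0,0],[0,0,0],[0,0,0],[0,0,0],[0,0,0],[0,0,0],[0,0,0],[0,0,0]],"delta_rot":[[0,0,0],[0,0,0],[0,0,0],[0,0,0],[0,0,0],[0,0,0],[0,0,0],[0,0,0]]}'
python3 - <<'E'
from h import *
info=ctrl.camera_info('wrist');im=ctrl.get_image('wrist');cv2.imwrite('pics/w20.png',im)
plan(T(-.068,0,.034),-1.505)
print(w2p('wrist',[T(.07,0,.042),T(0,0,.042)],info))
E
```

```text
time: 42.9
position: [0.4577, -0.3154, 0.1843]
tool_rot: [2.29, -2.149, 0.0]
ft_force: [0.4, -0.2, -0.8]
grip_width: 0.604
time: 43.7
position: [0.4593, -0.3135, 0.1838]
tool_rot: [-2.292, 2.149, 0.001]
ft_force: [0.1, -0.8, -1.8]
grip_width: 0.601
t 43.75 pos [ 0.4593 -0.3136  0.1838] yaw -1.5066 tilt [-0.  0. -1.] q7 -1.247
dp cm [ 1.47  1.26 14.98] turn [ 0.0002  0.0004 -0.0016] F [-1.23  0.14 -0.93] grip 5.23
[[269.61907272  35.63326979]
 [268.78168342 121.2191383 ]]
```

View pics/w20.png

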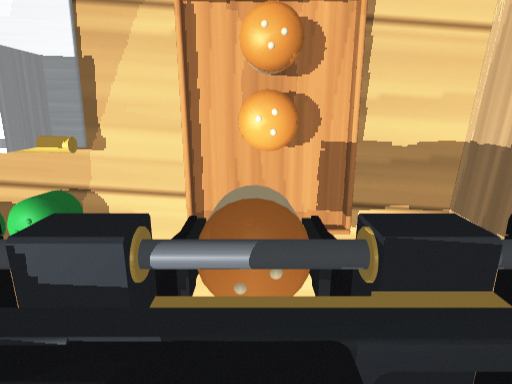

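Both placed muffins are where expected, at (271,37) and (268,120). Lower the third at tray x = −68 mm.

```bash
python3 -m crank '{"dp":[[1.4,1.1,0],[0,0,3],[0,0,3],[0,0,3],[0,0,3],[0,0,1.6],[0,0,0],[0,0,0]],"delta_rot":[[0,0,0],[0,0,0],[0,0,0],[0,0,0],[0,0,0],[0,0,0],[0,0,0],[0,0,0]]}'
python3 - <<'E'
from h import *
plan(T(-.068,0,.034),-1.505)
E
```

```text
time: 44.55
position: [0.4499, -0.3284, 0.0486]
tool_rot: [-2.291, 2.148, -0.001]
ft_force: [1.4, -0.7, -0.4]
grip_width: 0.601
t 44.55 pos [ 0.4499 -0.3284  0.0486] yaw -1.5065 tilt [ 0.001  0.    -1.   ] q7 -1.331
dp cm [0.05 0.23 1.46] turn [-0.0009  0.0002 -0.0015] F [ 1.45 -0.66 -0.38] grip 5.23
```

```bash
python3 -m crank '{"dp":[[0,0.1,0.5],[0,0,0.4],[0,0,0.3],[0,0,0.15],[0,0,0.1],[0,0,0],[0,0,0],[0,0,0]],"delta_rot":[[0,0,0],[0,0,0],[0,0,0],[0,0,0],[0,0,0],[0,0,0],[0,0,0],[0,0,0]]}'
python3 - <<'E'
from h import *
plan(T(-.068,0,.034),-1.505)
E
```

```text
time: 45.35
position: [0.4481, -0.3285, 0.0339]
tool_rot: [2.291, -2.149, -0.001]
ft_force: [-1.4, 0.9, 5.1]
grip_width: 0.603
t 45.35 pos [ 0.4481 -0.3285  0.0339] yaw -1.5068 tilt [-0.001 -0.    -1.   ] q7 -1.344
dp cm [ 0.05  0.05 -0.01] turn [ 0.0006 -0.     -0.0018] F [-1.45  0.9   5.07] grip 5.25
```

```bash
python3 -m crank '{"dp":[[0,0,0],[0,0,0],[0,0,0],[0,0,0],[0,0,-3],[0,0,-4],[0,0,-5],[0,0,-5]],"delta_rot":[[0,0,0],[0,0,0],[0,0,0],[0,0,0],[0,0,0],[0,0,0],[0,0,0],[0,0,0]]}' 7.2
python3 -m crank '{"dp":[[0,0,-1],[0,0,0],[0,0,0],[0,0,0],[0,0,0],[0,0,0],[0,0,0],[0,0,0]],"delta_rot":[[0,0,0],[0,0,0],[0,0,0],[0,0,0],[0,0,0],[0,0,0],[0,0,0],[0,0,0]]}' 4
python3 - <<'E'
from h import *
cv2.imwrite('pics/t5.png',cv2.resize(ctrl.get_image('scene')[60:320,60:400],None,fx=2.3,fy=2.3,interpolation=cv2.INTER_CUBIC))
cv2.imwrite('pics/t5b.png',ctrl.get_image('top'))
plan([0.5,0.05,.24],-1.2)
E
```

```text
time: 46.15
position: [0.4479, -0.328, 0.2047]
tool_rot: [-2.292, 2.148, 0.002]
ft_force: [0.7, -1.2, -0.6]
grip_width: 0.827
time: 46.95
position: [0.4482, -0.3283, 0.2131]
tool_rot: [-2.291, 2.149, 0.001]
ft_force: [0.6, 0.2, -0.0]
grip_width: 0.461
t 47.05 pos [ 0.4482 -0.3284  0.2132] yaw -1.5067 tilt [-0.  0. -1.] q7 -1.192
dp cm [-37.43  -7.6   -2.66] turn [ 1.000e-04  5.000e-04 -3.067e-01] F [-0.43 -0.52  0.56] grip 4.04
```

View pics/t5.png

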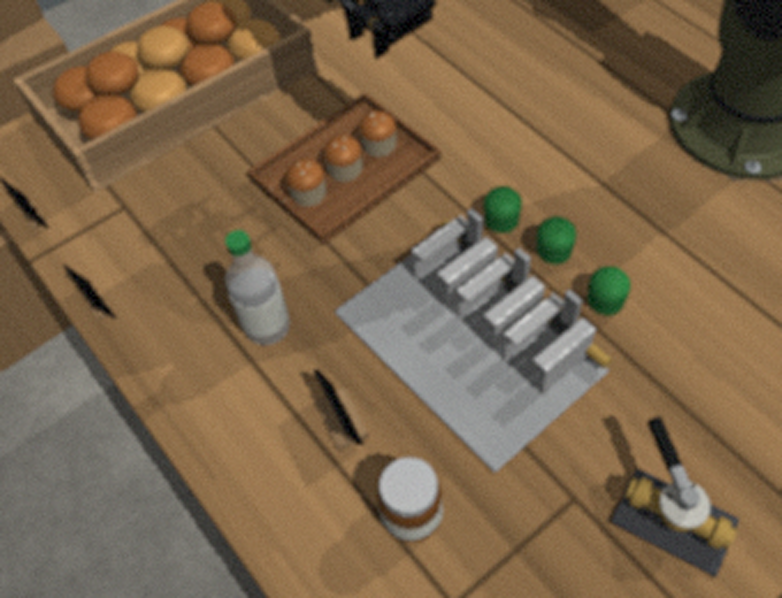

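View pics/t5b.png

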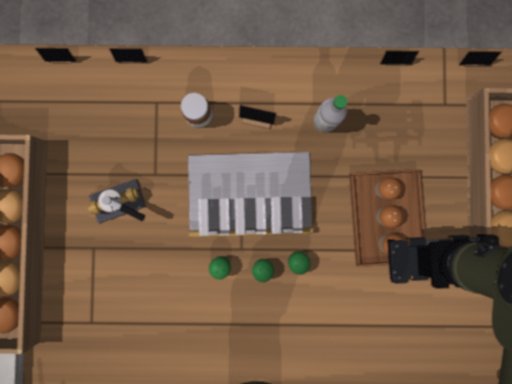

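All three muffins are upright on the tray, at scene (305,183), (342,158) and (378,132). The sleeves are empty, the tabs are home and the lever is still half open. On to shutting the valve.

```bash
python3 -m crank '{"dp":[[-4.6,-0.9,-0.3],[-4.6,-0.9,-0.3],[-4.6,-0.9,-0.3],[-4.6,-0.9,-0.3],[-4.6,-0.9,-0.3],[-4.6,-0.9,0],[-4.6,-0.9,0],[-4.6,-0.9,0]],"delta_rot":[[0,0,0],[0,0,0],[0,0,0],[0,0,0],[0,0,0],[0,0,0],[0,0,0],[0,0,0]]}' 4
python3 -m crank '{"dp":[[0,0,0],[0,0,0],[0,0,0],[0,0,0],[0,0,0],[0,0,0],[0,0,0],[0,0,0]],"delta_rot":[[0,0,-0.14],[0,0,-0.14],[0,0,-0.14],[0,0,-0.14],[0,0,-0.14],[0,0,-0.14],[0,0,-0.14],[0,0,-0.08]]}' 4
python3 - <<'E'
from h import *
plan([0.521,0.2878,.2],-0.4427)
E
```

```text
time: 47.85
position: [0.4966, 0.0449, 0.2289]
tool_rot: [2.29, -2.15, 0.004]
ft_force: [1.0, 0.2, 0.4]
grip_width: 0.456
time: 48.65
position: [0.4965, 0.0435, 0.2285]
tool_rot: [-3.065, 0.688, 0.0]
ft_force: [0.5, 0.1, 0.5]
grip_width: 0.458
t 48.65 pos [0.4965 0.0435 0.2285] yaw -0.4419 tilt [ 0.  0. -1.] q7 -0.692
dp cm [ -8.23 -23.13   2.85] turn [-0.0001  0.      0.0008] F [0.51 0.05 0.46] grip 3.98
```

```bash
python3 -m crank '{"dp":[[-1.4,-3.9,0],[-1.4,-3.9,0.4],[-1.4,-3.9,0.4],[-1.4,-3.9,0.5],[-1.4,-3.9,0.5],[-1.2,-3.5,0.5],[0,0,0],[0,0,0]],"delta_rot":[[0,0,0],[0,0,0],[0,0,0],[0,0,0],[0,0,0],[0,0,0],[0,0,0],[0,0,0]]}' 4
python3 - <<'E'
from h import *
info=ctrl.camera_info('wrist');im=ctrl.get_image('wrist');cv2.imwrite('pics/w21.png',im)
plan([0.521,0.2878,.075],-0.4427)
print(w2p('wrist',[[.5488,.3465,.08],[.5488+.096*np.cos(-2.013),.3465+.096*np.sin(-2.013),.08]],info))
E
```

```text
time: 49.45
position: [0.5211, 0.2878, 0.2053]
tool_rot: [-3.064, 0.691, 0.002]
ft_force: [0.6, -1.3, -0.2]
grip_width: 0.459
t 49.5 pos [0.5219 0.286  0.2053] yaw -0.4463 tilt [-0. -0. -1.] q7 -1.315
dp cm [-0.15 -0.13 13.03] turn [ 0.0004  0.0003 -0.0036] F [ 0.25  0.02 -0.12] grip 4.01
[[254.35617154 110.03596054]
 [254.46890471 218.95444482]]
```

View pics/w21.png

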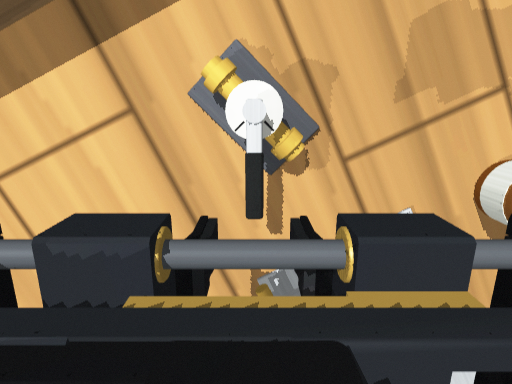

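```bash
python3 -m crank '{"dp":[[-0.1,-0.1,2.6],[0,0,2.6],[0,0,2.6],[0,0,2.6],[0,0,2.2],[0,0,0.4],[0,0,0],[0,0,0]],"delta_rot":[[0,0,0],[0,0,0],[0,0,0],[0,0,0],[0,0,0],[0,0,0],[0,0,0],[0,0,0]]}' 4
python3 - <<'E'
from h import *
plan([0.521,0.2878,.075],-0.4427)
E
python3 -m crank '{"dp":[[0,0,0],[0,0,0],[0,0,0],[0,0,0],[0,0,0],[0,0,0],[0,0,0],[0,0,0]],"delta_rot":[[0,0,0],[0,0,0],[0,0,0],[0,0,0],[0,0,0],[0,0,0],[0,0,0],[0,0,0]]}' 0 10
```

```text
time: 50.3
position: [0.5225, 0.2873, 0.0769]
tool_rot: [-3.062, 0.698, -0.002]
ft_force: [0.3, 0.4, 0.2]
grip_width: 0.461
t 50.3 pos [0.5225 0.2873 0.0769] yaw -0.4483 tilt [ 0.002  0.001 -1.   ] q7 -1.402
dp cm [-0.16  0.02  0.19] turn [-0.0017 -0.0011 -0.0056] F [0.33 0.38 0.25] grip 4.01
time: 51.1
position: [0.5214, 0.2878, 0.0757]
tool_rot: [-3.063, 0.696, 0.0]
ft_force: [-0.1, 0.1, 3.4]
grip_width: 0.159
```

```bash
python3 -m crank '{"dp":[[-0.64,-0.03,0],[-0.64,-0.03,0],[-0.64,-0.03,0],[-0.64,-0.03,0],[-0.64,-0.03,0],[-0.64,-0.03,0],[-0.64,-0.03,0],[0,0,0]],"delta_rot":[[0,0,0.0985],[0,0,0.0985],[0,0,0.0985],[0,0,0.0985],[0,0,0.0985],[0,0,0.0985],[0,0,0.0985],[0,0,0]]}'
python3 - <<'E'
from h import *
plan([0.5488,0.3465,.075],-1.2278)
s,M=tool();p=s['position'][:2]-[.5488,.3465];print(np.arctan2(p[1],p[0]),np.hypot(*p),s['torque'])
E
```

```text
time: 51.9
position: [0.4897, 0.3197, 0.0757]
tool_rot: [-2.649, 1.689, 0.001]
ft_force: [-2.1, -0.5, 3.0]
grip_width: 0.16
t 51.9 pos [0.4897 0.3197 0.0757] yaw -1.1353 tilt [-0.  0. -1.] q7 -2.092
dp cm [ 0.06 -6.49  0.07] turn [-0.0001  0.0005  0.0925] F [-2.11 -0.47  3.01] grip 1.39
-2.716097185543497 0.06486896755034073 [-0.06335757  0.27335858 -0.08534002]
```

```bash
python3 -m crank '{"dp":[[-0.3,-0.01,0],[-0.3,-0.01,0],[-0.08,0,0],[0,0,0],[0,0,0],[0,0,0],[0,0,0],[0,0,0]],"delta_rot":[[0,0,0.046],[0,0,0.046],[0,0,0.012],[0,0,0],[0,0,0],[0,0,0],[0,0,0],[0,0,0]]}'
python3 - <<'E'
from h import *
plan([0.5488,0.3465,.075],-1.2278)
s,M=tool();p=s['position'][:2]-[.5488,.3465];print(np.arctan2(p[1],p[0]),np.hypot(*p),s['torque'])
E
```

```text
time: 52.7
position: [0.4876, 0.325, 0.0757]
tool_rot: [2.558, -1.822, -0.001]
ft_force: [-2.9, -2.1, 5.4]
grip_width: 0.161
t 52.7 pos [0.4876 0.325  0.0757] yaw -1.238 tilt [-0.001  0.    -1.   ] q7 -2.196
dp cm [-0.03 -6.49  0.06] turn [ 0.001   0.0004 -0.0102] F [-2.94 -2.1   5.36] grip 1.4
-2.804594604234081 0.06490018589578823 [-0.32107592  0.59468768  0.14202118]
```

```bash
python3 -m crank '{"dp":[[-0.15,0,0],[-0.1,0,0],[0,0,0],[0,0,0],[0,0,0],[0,0,0],[0,0,0],[0,0,0]],"delta_rot":[[0,0,0.02],[0,0,0.015],[0,0,0],[0,0,0],[0,0,0],[0,0,0],[0,0,0],[0,0,0]]}'
python3 - <<'E'
from h import *
plan([0.5488,0.3465,.075],-1.2278)
s,M=tool();p=s['position'][:2]-[.5488,.3465];print(np.arctan2(p[1],p[0]),np.hypot(*p),s['torque'])
E
```

```text
time: 53.5
position: [0.4878, 0.3252, 0.0756]
tool_rot: [2.523, -1.867, 0.003]
ft_force: [-1.2, -4.9, 6.8]
grip_width: 0.168
t 53.5 pos [0.4878 0.3252 0.0756] yaw -1.2744 tilt [-0.    -0.003 -1.   ] q7 -2.232
dp cm [-0.25 -6.46  0.05] turn [ 0.0014 -0.0031 -0.0466] F [-1.15 -4.92  6.76] grip 1.47
-2.8058386957392196 0.06462381165874077 [-1.08194454  0.38963001  0.16140573]
```

The lever is at its stop: the TCP no longer advances and the force rises. Release and check.

```bash
python3 -m crank '{"dp":[[0.1,0,0],[0,0,0],[0,0,0],[0,0,0],[0,0,-1],[0,0,-3],[0,0,-4],[0,0,-4]],"delta_rot":[[0,0,-0.03],[0,0,0],[0,0,0],[0,0,0],[0,0,0],[0,0,0],[0,0,0],[0,0,0]]}' 4
python3 -m crank '{"dp":[[0,0,-2],[0,0,0],[0,0,0],[0,0,0],[0,0,0],[0,0,0],[0,0,0],[0,0,0]],"delta_rot":[[0,0,0],[0,0,0],[0,0,0],[0,0,0],[0,0,0],[0,0,0],[0,0,0],[0,0,0]]}' 4
python3 - <<'E'
from h import *
info=ctrl.camera_info('wrist');im=ctrl.get_image('wrist');np.savez('w22.npz',**info)
cv2.imwrite('pics/w22.png',cv2.resize(im[30:220,150:350],None,fx=3,fy=3,interpolation=cv2.INTER_CUBIC))
plan([0.5488,0.3465,.075],-1.2278)
cv2.imwrite('pics/t6.png',cv2.resize(ctrl.get_image('scene')[60:320,60:400],None,fx=2.3,fy=2.3,interpolation=cv2.INTER_CUBIC))
cv2.imwrite('pics/t6b.png',ctrl.get_image('top'))
E
```

```text
time: 54.3
position: [0.487, 0.3268, 0.1973]
tool_rot: [-2.553, 1.831, 0.001]
ft_force: [0.2, 0.9, -0.3]
grip_width: 0.457
time: 55.1
position: [0.4873, 0.3266, 0.2152]
tool_rot: [2.552, -1.832, -0.001]
ft_force: [-0.7, 0.2, -0.9]
grip_width: 0.459
t 55.15 pos [0.4874 0.3266 0.2153] yaw -1.2452 tilt [-0.001  0.    -1.   ] q7 -2.111
dp cm [ 0.08 -6.46 14.03] turn [ 0.0004  0.0005 -0.0174] F [-0.54 -0.47 -0.25] grip 4.0
```

View pics/w22.png

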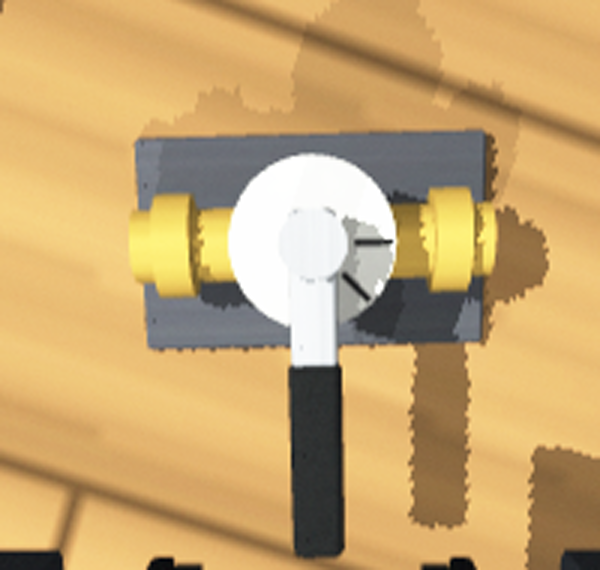

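View pics/t6.png

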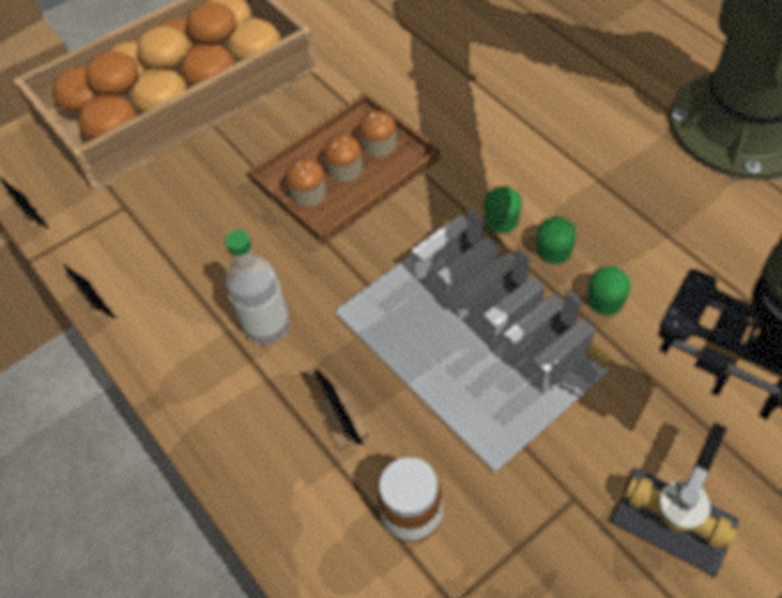

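View pics/t6b.png

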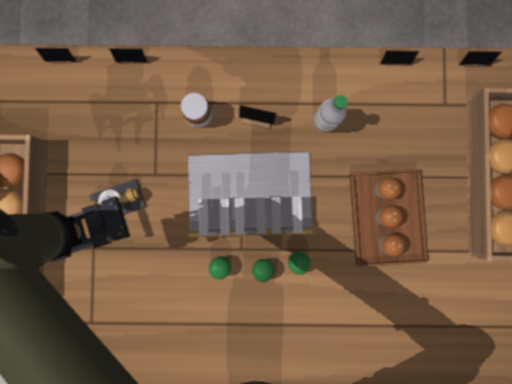

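Run:
```python
from h import *
info=dict(np.load('w22.npz'))
c=lambda p:np.array(p)/3+[150,30]-.33
l=p2w('wrist',c([(313,243),(318,553)]),.08,info);e=l[1]-l[0];a=np.arctan2(e[1],e[0])
w=p2w('wrist',c([(136,143),(485,132),(483,342),(150,350)]),.006,info)
for i,j in((0,1),(3,2)): d=w[j]-w[i];b=np.arctan2(d[1],d[0])+np.pi/2;print(b,"lever",a-(b-np.pi))
k=w2p('top',[T(-.068,0,.04),T(0,0,.04),T(.07,0,.04)]);print(k)
s=ctrl.get_state();print(s['time'],s['ft_force'])
```

```text
0.3548952743705722 lever -0.012724103430846512
0.34906573837954724 lever -0.006894567439821309
[[393.30336527 245.5107052 ]
 [391.17577058 217.0924903 ]
 [389.00136294 188.04899648]]
55.25 [ 0.20740468 -0.62491809 -0.05941201]
```

The lever reads −0.01 rad (shut). The muffins in the top view are at (393,245), (391,217) and (390,188), matching the planned slots, and nothing is touching the robot. Handing in.

```bash
python3 -c "
from bench import ctrl
print(ctrl.close_job())"
```

```text
the job is handed in; nothing more can be done
None
```

The job is done and handed in at about 55 s of the 210 s limit; no verdict was reported.

**What I did:**
1. Turned the valve from about 0.29 rad to half open, with the lever midway between the dial's end ticks.
2. Pushed ejectors 1, 3 and 2 to full travel, one at a time.
3. Stood each muffin in the tray before ejecting the next.
4. Turned the lever back to its shut stop and moved the gripper clear.

**Last checks:**
- **Valve:** the lever measured about −0.01 rad against its plate, so it is shut.
- **Muffins:** all three stand upright in the tray, within a pixel or so of the planned spots (about −68, 0 and +70 mm along its length).
- **Ejectors:** all three tabs are home.
- **Surroundings:** the bottle, jar and card look unmoved. The force on the tool was about zero.

**Disagreements:**
- The overhead and wrist cameras differed by about 0.01–0.02 rad on the stand and valve angles. I used the wrist values.
- One approach move stopped 2.3 cm short, without touching anything, and I corrected it before grasping.
- I saw no muffin knocked aside during the run.

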